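Pin a two-plate casting mould and feel its gap with a taper gauge

ROBOT

A 6-joint arm with a two-finger parallel gripper is mounted at the origin on the work surface. World frame = base frame: x ahead of the robot, y to its left, z up, the work surface at z = 0. Lengths are in mm, angles in rad, forces in N, time in s.
With the tool pointing down it reaches from about 350 to 975 mm from the base axis. Payload 4.9 kg.
Tool frame: the origin (TCP) lies at the very end of the fingers, on their centre line; the grasp point (between the pads) lies 19 mm behind it; z points along the fingers, y is the direction in which the jaws open and shut (so a half turn about z gives the same grasp; the last joint's range is limited). The gripper opens to 85 mm and grips with 20 to 120 N. Pads are 22 mm wide; open, the fingers measure 114 mm over their backs; the gripper's body (76 mm by 85 mm) begins 54 mm behind the grasp point. The pads swing forward as they close: fully open they stand 13 mm farther back than shut.
Start: joints at [1.013, 0.053, 1.613, -0, 1.476, -0.119], TCP at [265.521, 565.774, 231.304] pointing down, gripper open.
Joint ranges: [-3.01, 3.01], [-1.01, 2.22], [0.06, 2.58], [-1.02, 4.17], [0.09, 2.62], [-3.14, 3.14]. Speed limits (rad/s): [2.57, 2.57, 3.14, 3.14, 3.14, 3.14].

INTERFACE

Orientations are given as [roll, pitch, yaw] about the fixed x, y, z axes, in that order (R = Rz(yaw) Ry(pitch) Rx(roll)).
In Python, from cell import bot gives the robot as it stands.
- The arm moves only by the shell command python3 -m pendant 'ROWS' [FORCE]. ROWS is JSON, one flat list of numbers, 7 for each row, row after row: the turn, a rotation vector about the tool's x, y, z in units of 6 degrees (1.0 is 6 degrees), then the shift along the tool's x, y, z in units of 30 mm (1.0 is 30 mm), then the finger opening in mm, from 0 to 85.4. In form: [ax, ay, az, dx, dy, dz, hand, ax, ay, az, dx, dy, dz, hand, ...]. A call has 1 to 20 rows; each row is the pose to reach, as a shift and turn from the pose measured when the call began, along the tool's axes at that moment; what a row does not reach only later rows make up. A row lasts 1/12 s, in which the tool goes at most 41.7 mm and 7.16 degrees, less where a joint would pass 70% of its speed; a pose out of reach is approached as far as the arm can. A call with a gripper value outside its range is refused whole. The fingers move at their own pace and stop on an object; FORCE is the grip in N (left out, the last holds). Time passes only in rows, so rows that repeat a pose let the fingers close. It gives the time, the measured TCP pose, the force and the opening at its end, in the units of the state.
- bot.read_state(): the state, without advancing time (a new reading comes with each control period).
- bot.get_image(name): name is "scene" or "side" or "wrist"; returns (picture, depth): 480x640x3 uint8, red, green, blue; 480x640 float32, mm along the optical axis (not along the pixel's ray), 0 where there is no reading.
- bot.camera_params(name): a dict with "intrinsics" (3x3 intrinsics, pixels), "rvec" (rotation vector, rad) and "tvec" (3), from world to camera coordinates, as OpenCV has them; the wrist camera has in their place "T_tool_cam" (4x4, takes a point from camera to tool coordinates, whose origin is the TCP and whose axes are the flange's). Camera axes: x right, y down, z forward; pixel columns grow to the right and rows downward; lengths in mm; the calibration is good to about 2 mm. The wrist camera is an equidistant fisheye: a pixel r from the principal point sees the ray r / f radians off the axis. A picture is of the moment at which its call begins: read the wrist's pose just before it. camera_params takes no time and is no camera call.
- bot.finish_job(): hands the job in, once; it reports no verdict.
The state is a dict: "clock": time; "q": joint angles; "joint_vel": joint speeds; "joint_torque": joint torques, N m; "tcp_pos": TCP position; "eef_rot": TCP orientation; "force": force on the tool from outside, world axes, zero at the start; "moment": the same for the moment, N m; "width": finger opening in mm.
Only numpy, scipy, OpenCV 4.12 (cv2) and the standard library are available. Lean on these libraries where they do the work, as an engineer would, in place of code of your own. Each camera call takes 0.05 s, during which the arm holds its last target.

TASK

Get the tile casting mould ready: first push the square-headed locking pin fully home into the narrow steel tube on the mould clamp and let go of it. Then take the wooden-handled taper gauge, hold it upright and slide its blade down between the two plaster plates until it drags snugly on both of them, without forcing the plates apart (the sprung one should give by 2 mm at most), and finish while still holding it there at that depth. Leave the pots and the other tools where they are.

Things in the scene. Friction and masses are not known exactly. Their poses are not given: they have to be found in the camera images.
- pin_head (a point): Centre of the locking pin's square dark steel head: 18 x 18 mm, 40 mm tall, faces along its x and y axes, z up; grip it across y. The pin (70 g) starts upright in a loose hole of a fixed wooden stand (120 x 70 x 75 mm), its collar resting on the stand's top. A round ball-ended tool, 9 mm less tall, stands 68 mm away along +x in the same stand.
- pin_collar (a point): Middle of the underside of the pin's round collar (28 mm across, 3 mm thick), 23 mm below the centre of the head; starts at z = 0.075. Below it is the steel rod, 8 mm thick and 45 mm long, with a round tip. Axes as the pin.
- tube_mouth (a point): Centre of the open upper rim of the upright steel tube on the mould clamp, 70 mm above the table; bore 12 mm, flared to about 20 mm over its top 12 mm, rim 29 mm across outside; the rod fits 45 mm deep and the collar then sits on the rim. Axes as the clamp: x from the tube towards the plates, y across the gap, z up. The near edge of the plates is 75 mm away along x.
- gauge_handle (a point): Centre of the taper gauge's wooden handle: 30 mm along its x, 22 mm along its y (grip across y), 50 mm tall along z. The gauge (about 0.12 kg) starts upright in a loose slot of a second fixed wooden stand of the same size, the handle's underside on the stand's top at z = 0.075. A round wooden dibber, 9 mm less tall, stands 68 mm away along +x.
- gauge_tip (a point): Middle of the lower end of the gauge's steel blade, 95 mm below the centre of the handle. The blade is 70 mm long, 24 mm wide along x, and its thickness along y grows evenly from 2.5 mm at the tip to 12.5 mm at the handle (1 mm for each 7 mm), the same on both sides. Axes as the gauge.
- fixed_edge (a point): Middle of the inner edge of the fixed plaster plate where the gap begins, 90 mm above the table. Above it the plate opens in a 45 degree bevel, 5 mm wide and high, up to its top at 95 mm. The plate is 100 mm long along x, 22 mm thick and 75 mm tall. Axes as the clamp: x along the gap, y across it towards the sprung plate, z up.
- sprung_edge (a point): Middle of the inner edge of the sprung plaster plate, level with and facing fixed_edge and bevelled above it in the same way: the open gap between the two plates (6 to 8.5 mm) runs from one edge to the other, is open at the top and 70 mm deep. 100 mm long along x, 22 mm thick.
- sprung_plate (a joint): How far the sprung plate has been pushed away from the fixed one, in m: 0 as it rests, at most 0.007. Its springs push back with about 5 N at first and 1.5 N more for each mm.
- clamp: The mould clamp: a fixed wooden base 240 x 170 x 20 mm that carries the steel tube, the fixed plaster plate and a carriage with the sprung plaster plate. Origin at the middle of its underside; the tube is at x = -80 mm, the plates' middle at x = +45 mm and the fixed plate's inner face at y = 0.
- cup1: White cup, 76 mm across, 85 mm tall; leave it.
- cup2: White cup, 72 mm across, 70 mm tall; leave it.
- bowl: White bowl, 120 mm across, 60 mm tall; leave it.
- jar: Amber glass jar, 48 mm across, 76 mm tall; leave it.
- coaster: White ceramic disc, 90 mm across, 9 mm thick; leave it.
- brush: Brush, 145 mm long, lying on the table; leave it.
- dibber: Round wooden dibber standing in the gauge's stand; origin on its axis at the table's level. Leave it.
- ball_tool: Round ball-ended tool standing in the pin's stand; origin on its axis at the table's level. Leave it.
There are look-alikes about, which are no part of the job. What is shaped like the part that bears gauge_handle but green or red is not meant.

How it is judged:
By the outcome, as a careful person would: the job done as asked, in the order asked, and still so for the second after the job is handed in, while the arm keeps its last pose, push and grip.
It also fails if it takes over 72 s, if anything falls off the work surface, if the arm or the gripper's body presses on something with over 40 N, if the wrist force passes 120 N, or if a joint passes its speed limit or range.

## Working session

There is one attempt and no reset: what is moved stays moved. The work goes in short steps, Python scripts to look and compute and a shell command to move; the robot and the scene stay as the last step left them, time stands still between calls to the robot, and variables do not carry over. Pictures are saved under pics/ and viewed, and the job is handed in when it is done.

```bash
ls; mkdir -p pics; python3 - <<'E'
from cell import bot
import cv2,numpy as np
print(bot.read_state())
for n in ["scene","side","wrist"]:
    im,d=bot.get_image(n); cv2.imwrite(f"pics/{n}0.png",im[:,:,::-1]); np.save(f"pics/{n}0.npy",d); print(n,bot.camera_params(n))
E
```

```text
pics
{'clock': 0.0, 'q': array([ 1.01296579e+00,  5.33174284e-02,  1.61428782e+00, -5.07198648e-05,
        1.47600456e+00, -1.19002243e-01]), 'joint_vel': array([-0.00097136,  0.00051518,  0.00085252, -0.0008704 ,  0.00095959,
        0.00016817]), 'joint_torque': array([ 2.98788163e-04, -3.93684626e+01, -3.70174277e+01, -1.76759359e-04,
        7.21246353e-03,  1.60453261e-06]), 'tcp_pos': array([265.23103401, 565.2425311 , 230.09116123]), 'eef_rot': array([-3.13958378e+00, -1.89353399e-04,  2.70276903e+00]), 'force': array([ 0.24637835, -0.7666107 ,  0.63889365]), 'moment': array([-0.00617395, -0.06441763,  0.0371684 ]), 'width': 85.62311541679814}
scene {'intrinsics': array([[475.77903282,   0.        , 314.98860801],
       [  0.        , 475.77903282, 232.61786994],
       [  0.        ,   0.        ,   1.        ]]), 'rvec': array([ 1.93778431,  1.63990802, -0.62097017]), 'tvec': array([-108.56867315, -343.5434628 , 1489.80974436])}
side {'intrinsics': array([[474.43652458,   0.        , 314.18565366],
       [  0.        , 474.43652458, 241.54644963],
       [  0.        ,   0.        ,   1.        ]]), 'rvec': array([ 2.13255899, -0.67778038,  0.35094166]), 'tvec': array([-414.10432722,  287.89371568,  823.06001562])}
wrist {'intrinsics': array([[371.64829954,   0.        , 320.48078043],
       [  0.        , 371.64829954, 238.64596112],
       [  0.        ,   0.        ,   1.        ]]), 'T_tool_cam': array([[ 7.62470488e-04, -9.48147145e-01, -3.17830789e-01,
         8.15852087e+01],
       [ 9.99999658e-01,  6.20968200e-04,  5.46520375e-04,
         8.30341565e-01],
       [-3.20818920e-04, -3.17831097e-01,  9.48147294e-01,
        -1.42758595e+02],
       [ 0.00000000e+00,  0.00000000e+00,  0.00000000e+00,
         1.00000000e+00]])}
```

View pics/scene0.png

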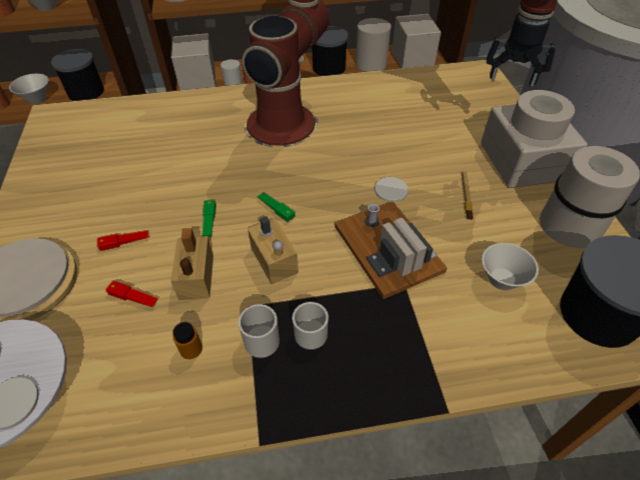

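View pics/side0.png

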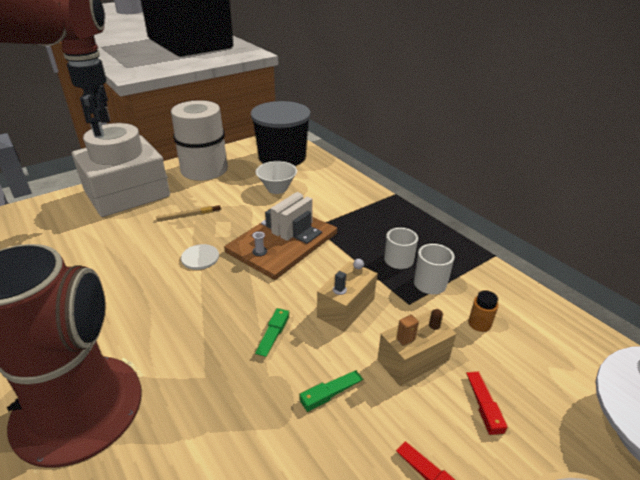

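View pics/wrist0.png

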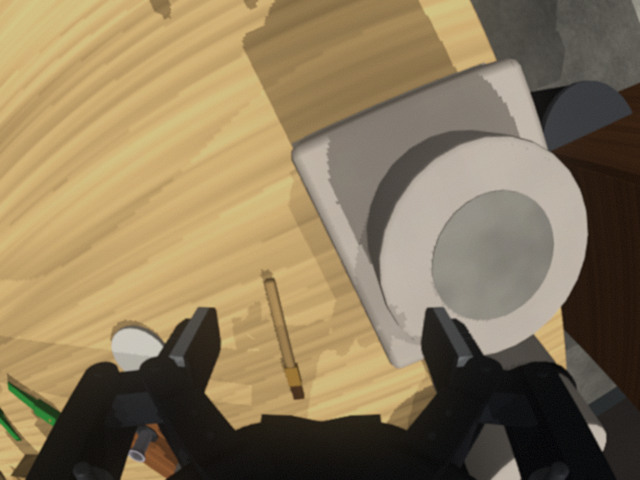

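The scene view shows the clamp at about (390,245) and the pin stand at (272,250), with the square head at (265,225) and the ball tool at (278,246). The gauge stand is at (193,262), with the handle at (188,238) and the dibber at (186,266). Green look-alikes lie at (208,217) and (276,206), and red ones at (123,240) and (132,294).

```bash
cat > h.py <<'E'
import cv2,numpy as np
from scipy.spatial.transform import Rotation as Ro
from cell import bot
def extr(n,st=None):
    """R,c : world point = R@pc + c ; K"""
    p=bot.camera_params(n); K=p['intrinsics']
    if n=='wrist':
        T=p['T_tool_cam']; Rt=Ro.from_euler('xyz',st['eef_rot']).as_matrix()
        return Rt@T[:3,:3], Rt@T[:3,3]+st['tcp_pos'],K
    R=cv2.Rodrigues(p['rvec'])[0]; return R.T,-R.T@p['tvec'],K
def rays(n,px,E):
    R,c,K=E; px=np.atleast_2d(px).astype(float)
    a=(px-[K[0,2],K[1,2]])/[K[0,0],K[1,1]]
    if n=='wrist':
        r=np.linalg.norm(a,axis=1)+1e-12; d=np.c_[a*(np.sin(r)/r)[:,None],np.cos(r)]
    else: d=np.c_[a,np.ones(len(a))]
    return d@R.T   # for side/scene z-comp=1
def onplane(n,px,z,E):
    d=rays(n,px,E); c=E[1]; return c+d*((z-c[2])/d[:,2])[:,None]
def cloud(n,D,E):
    v,u=np.mgrid[0:480,0:640]; px=np.c_[u.ravel(),v.ravel()]
    d=rays(n,px,E)
    if n=='wrist':
        dz=d@E[0][:,2]; d=d/dz[:,None]
    P=E[1]+d*D.ravel()[:,None]; P[D.ravel()==0]=np.nan
    return P.reshape(480,640,3)
def proj(n,P,E):
    R,c,K=E; p=(np.atleast_2d(P)-c)@R
    if n=='wrist':
        r=np.linalg.norm(p[:,:2],axis=1); th=np.arctan2(r,p[:,2]); a=p[:,:2]/(r+1e-12)[:,None]*th[:,None]
    else: a=p[:,:2]/p[:,2:]
    return a*[K[0,0],K[1,1]]+[K[0,2],K[1,2]]
def tooldelta(st,P):
    return Ro.from_euler('xyz',st['eef_rot']).as_matrix().T@(np.array(P)-st['tcp_pos'])/30
E
python3 - <<'E'
from h import *
for n,pts in [("scene",dict(pin=(265,222),ball=(278,245),gauge=(188,235),dib=(186,266),tube=(374,212),pl1=(393,255),pl2=(410,245),base1=(336,222),base2=(386,293),base3=(444,264),base4=(393,205),coaster=(391,189))),
 ("side",dict(pin=(341,276),ball=(358,264),gauge=(407,324),dib=(436,317),tube=(259,238),pl=(294,208)))]:
    E=extr(n); D=np.load(f"pics/{n}0.npy"); C=cloud(n,D,E)
    for k,(u,v) in pts.items(): print(n,k,np.nanmedian(C[v-1:v+2,u-1:u+2].reshape(-1,3),0).round())
E
```

```text
scene pin [512. -86. 114.]
scene ball [576. -64. 105.]
scene gauge [ 532. -253.  125.]
scene dib [ 599. -261.  105.]
scene tube [482. 176.  66.]
scene pl1 [619. 185.  71.]
scene pl2 [610. 225.  86.]
scene base1 [457.  90.  19.]
scene base2 [682. 158.  19.]
scene base3 [614. 320.   1.]
scene base4 [426. 244.  21.]
scene coaster [355. 260.   9.]
side pin [504. -96. 119.]
side ball [566. -74. 105.]
side gauge [ 514. -267.  126.]
side dib [ 583. -272.  107.]
side tube [469. 164.  69.]
side pl [583. 190.  96.]
```

```bash
python3 - <<'E'
import cv2
a=cv2.imread('pics/scene0.png')[180:310,160:460]; cv2.imwrite('pics/c1.png',cv2.resize(a,(800,347),interpolation=cv2.INTER_CUBIC))
E
```

```text
(no output)
```

View pics/c1.png

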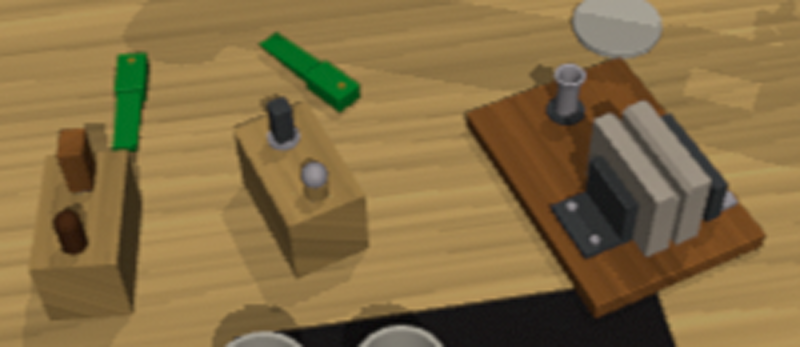

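Pin candidates are the square dark head at scene (265,224) and the round ball tool at (278,246). I choose the square head, because it has the collar. Gauge candidates are the square wooden handle at (188,238), the round dibber at (186,266), and the green and red ones lying down. I choose the upright wooden handle. The crop confirms both choices. Next I look at the clamp from above.

```bash
python3 - <<'E'
from h import *
st=bot.read_state(); print(tooldelta(st,[550,195,215]))
R=Ro.from_euler('xyz',st['eef_rot']); T=Ro.from_euler('xyz',[np.pi,0,np.pi+.29])
print(np.degrees((R.inv()*T).as_rotvec())/6)
E
```

```text
[-13.83695494  -7.14282747   0.5200509 ]
[-0.01380423 -0.00724967 -6.96003997]
```

```bash
python3 -m pendant '[0,0,-7,-13.8,-7.1,0.5,85, 0,0,-7,-13.8,-7.1,0.5,85, 0,0,-7,-13.8,-7.1,0.5,85, 0,0,-7,-13.8,-7.1,0.5,85, 0,0,-7,-13.8,-7.1,0.5,85, 0,0,-7,-13.8,-7.1,0.5,85, 0,0,-7,-13.8,-7.1,0.5,85, 0,0,-7,-13.8,-7.1,0.5,85, 0,0,-7,-13.8,-7.1,0.5,85, 0,0,-7,-13.8,-7.1,0.5,85, 0,0,-7,-13.8,-7.1,0.5,85, 0,0,-7,-13.8,-7.1,0.5,85, 0,0,-7,-13.8,-7.1,0.5,85, 0,0,-7,-13.8,-7.1,0.5,85]'
cat > w.py <<'E'
import sys; from h import *
k=sys.argv[1]; st=bot.read_state(); im,D=bot.get_image('wrist')
cv2.imwrite(f'pics/{k}.png',im[:,:,::-1]); np.savez(f'pics/{k}.npz',D=D,tcp=st['tcp_pos'],rot=st['eef_rot']); print(st['clock'],st['tcp_pos'],st['eef_rot'],st['force'],st['width'])
E
python3 w.py clamp1
```

```text
clock: 1.32
tcp_pos: [549.8, 195.5, 215.0]
eef_rot: [-3.141, -0.002, -2.85]
force: [-0.6, 0.8, 0.3]
width: 84.8
1.3167 [549.80817912 195.53299793 214.98108298] [-3.14100722e+00 -2.47713739e-03 -2.84997704e+00] [-0.57246859  0.79066982  0.28094838] 84.80820811423686
```

View pics/clamp1.png

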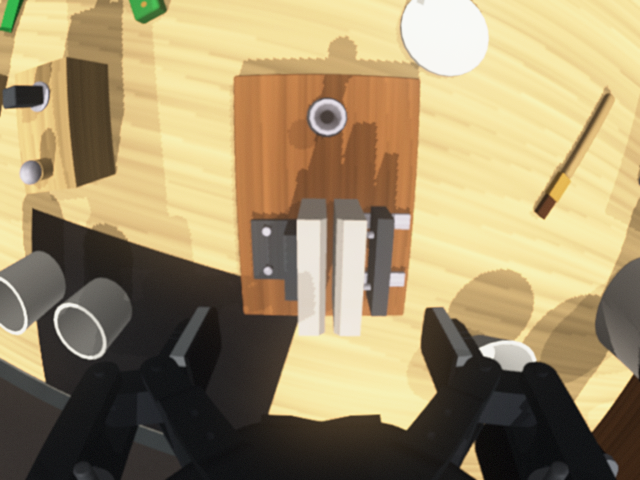

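The picture shows the tube rim at (327,118), the plates at columns 297–327 and 335–363, and rows 200–335. I zoom in for detail.

```bash
python3 - <<'E'
import cv2
im=cv2.imread('pics/clamp1.png')
a=cv2.resize(im[195:340,285:375],None,fx=4,fy=4,interpolation=cv2.INTER_CUBIC)
b=cv2.resize(im[80:160,285:375],None,fx=4,fy=4,interpolation=cv2.INTER_CUBIC)
import numpy as np
o=np.zeros((580,740,3),np.uint8); o[:580,:360]=a; o[:320,370:730]=b
cv2.imwrite('pics/c2.png',o)
E
python3 - <<'E'
from h import *
z=np.load('pics/clamp1.npz'); st=dict(tcp_pos=z['tcp'],eef_rot=z['rot']); E=extr('wrist',st)
im=cv2.imread('pics/clamp1.png').astype(int)
for r in (220,245,270,295,320): print(r,im[r,292:368].sum(1)//3)
C=cloud('wrist',z['D'],E)
for r in (220,270,320): print(r,C[r,296:368:6].round(0)[:,1:].tolist())
E
```

```text
220 [ 54  51  50  56 114 186 209 211 212 213 210 209 206 204 199 200 200 199
 200 200 200 199 201 199 201 200 200 191 175 169 174 179 181 176 150 112
  87  83  81  81  80  82  83  96 124 163 188 189 186 180 172 171 180 187
 190 190 187 189 188 188 186 184 180 179 178 179 179 179 178 177 177 176
 175 175 166 150]
245 [ 87  88  85  86 127 191 225 230 231 228 228 229 228 230 230 231 230 229
 229 229 229 230 229 230 230 231 228 222 197 185 186 186 186 178 144 103
  85  86  85  83  84  88  95 126 170 192 197 197 197 196 204 220 228 229
 230 229 231 229 230 230 230 230 230 229 229 230 230 230 230 230 231 231
 225 194 132  90]
270 [ 89  88  87  86 109 170 216 231 230 230 231 229 226 224 225 227 228 229
 229 229 230 229 230 229 229 229 226 214 196 186 186 187 181 158 118  94
  91 102 117 121 108  97 110 149 185 195 196 197 197 205 217 228 230 230
 230 231 230 230 229 230 229 229 231 230 230 230 229 229 230 230 231 223
 176 118  85  73]
295 [ 88  89  88  86 102 148 187 208 209 209 208 208 208 208 209 209 208 208
 209 208 209 210 213 221 228 230 224 209 192 186 187 187 182 160 138 127
 129 130
[... 324 characters left out ...]
93 170 177 196 201 200 197 204 218 228 231 230 231 231
 231 230 232 232 231 232 232 232 232 231 232 232 231 231 229 223 216 214
 216 214 214 214]
220 [[178.0, 24.0], [181.0, 97.0], [185.0, 95.0], [189.0, 95.0], [194.0, 95.0], [205.0, 21.0], [210.0, 21.0], [207.0, 91.0], [211.0, 94.0], [215.0, 94.0], [219.0, 93.0], [223.0, 94.0]]
270 [[189.0, 71.0], [192.0, 95.0], [196.0, 95.0], [200.0, 96.0], [205.0, 96.0], [220.0, 20.0], [225.0, 22.0], [219.0, 93.0], [223.0, 95.0], [227.0, 95.0], [231.0, 96.0], [236.0, 96.0]]
320 [[209.0, -0.0], [204.0, 96.0], [208.0, 95.0], [213.0, 95.0], [218.0, 94.0], [241.0, -1.0], [247.0, -0.0], [232.0, 95.0], [237.0, 96.0], [241.0, 96.0], [246.0, 96.0], [279.0, -1.0]]
```

View pics/c2.png

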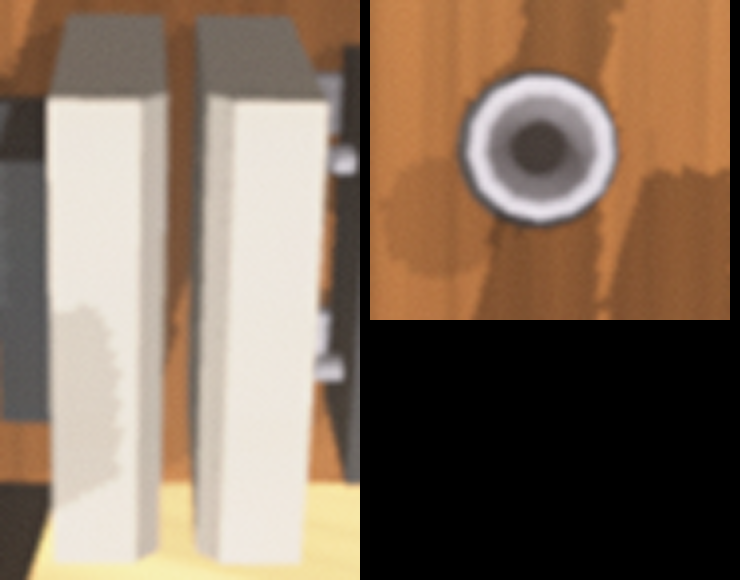

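```bash
cat > edges.py <<'E'
import sys
from h import *
def run(k,rows,c0=292,c1=368):
    z=np.load(f'pics/{k}.npz'); st=dict(tcp_pos=z['tcp'],eef_rot=z['rot']); E=extr('wrist',st)
    im=cv2.imread(f'pics/{k}.png').astype(float).mean(2)
    out={a:[] for a in('fo','fb','fi','si','sb','so')}
    def cross(a,lev,s,e):
        st_=1 if e>s else -1
        for i in range(s,e,st_):
            if (a[i]-lev)*(a[i+st_]-lev)<=0 and a[i]!=a[i+st_]: return i+st_*(lev-a[i])/(a[i+st_]-a[i])
    for r in rows:
        a=im[r]
        g=int(np.argmin(a[322:338]))+322
        out['fi'].append((cross(a,140,g,300),r)); out['si'].append((cross(a,140,g,362),r))
        out['fo'].append((cross(a,140,310,288),r)); out['so'].append((cross(a,150,350,375),r))
    for kk,zz in (('fo',95),('fi',90),('si',90),('so',95)):
        p=np.array([q for q in out[kk] if q[0] is not None]); W=onplane('wrist',p,zz,E)[:,:2]
        c=W.mean(0); d=np.linalg.svd(W-c)[2][0]; d*=np.sign(d[0])
        print(kk,'yaw',np.arctan2(d[1],d[0]).round(4),'c',c.round(1),'res',np.abs((W-c)@[-d[1],d[0]]).max().round(2),'off@yaw.29', (c@[-np.sin(YAW),np.cos(YAW)]).round(2))
    return E,im
YAW=0.29
if __name__=='__main__':
    E,im=run('clamp1',range(226,292,4))
    # plate ends & base edges & tube
    print('base corners',onplane('wrist',[(235,76),(419,75)],20,E).round(1)[:,:2])
    print('plate near end top',onplane('wrist',[(297.5,219.5),(326.5,219)],95,E)[:,:2].round(1),'far',onplane('wrist',[(299,334),(360,335)],95,E)[:,:2].round(1))
    c=cv2.imread('pics/clamp1.png')[80:160,285:375].astype(int)
    m=((c.min(2)>165)).astype(np.uint8); cs=max(cv2.findContours(m,0,1)[0],key=len); (x,y),ax,an=cv2.fitEllipse(cs); print('rim',x+285,y+80,ax)
    print('tube',onplane('wrist',[(x+285,y+80)],70,E))
E
python3 edges.py
```

```text
fo yaw 0.282 c [576.6 185. ] res 0.15 off@yaw.29 12.38
fi yaw 0.2849 c [572.  207.1] res 0.35 off@yaw.29 34.9
si yaw 0.28 c [569.9 214. ] res 0.1 off@yaw.29 42.07
so yaw 0.3255 c [561.3 236. ] res 2.92 off@yaw.29 65.63
base corners [[454.2  86.8]
 [404.5 245.6]]
plate near end top [[546.8 177.6]
 [540.3 197.9]] far [[641.8 205. ]
 [628.2 254.4]]
rim 327.38875579833984 116.42562484741211 (34.532310485839844, 35.411048889160156)
tube [[468.71203841 177.18391606  70.        ]]
```

```bash
python3 - <<'E'
from h import *
st=bot.read_state(); print(tooldelta(st,[520,-90,200]))
R=Ro.from_euler('xyz',st['eef_rot']); T=Ro.from_euler('xyz',[np.pi,0,np.pi+.33])
print(np.degrees((R.inv()*T).as_rotvec())/6)
E
```

```text
[ 3.69514189 -8.86051938  0.5159904 ]
[-0.00417028 -0.02194686 -0.34962907]
```

```bash
python3 -m pendant '[0,0,-0.35,3.7,-8.86,0.5,85, 0,0,-0.35,3.7,-8.86,0.5,85, 0,0,-0.35,3.7,-8.86,0.5,85, 0,0,-0.35,3.7,-8.86,0.5,85, 0,0,-0.35,3.7,-8.86,0.5,85, 0,0,-0.35,3.7,-8.86,0.5,85, 0,0,-0.35,3.7,-8.86,0.5,85, 0,0,-0.35,3.7,-8.86,0.5,85, 0,0,-0.35,3.7,-8.86,0.5,85]'
python3 w.py pin1
```

```text
clock: 2.12
tcp_pos: [519.4, -90.2, 200.3]
eef_rot: [3.141, -0.002, -2.813]
force: [0.3, 0.1, 1.3]
width: 85.3
2.1167 [519.41241898 -90.22541985 200.34956398] [ 3.14129495e+00 -2.21701652e-03 -2.81337471e+00] [0.34502071 0.05425169 1.32156715] 85.29516089138163
```

View pics/pin1.png

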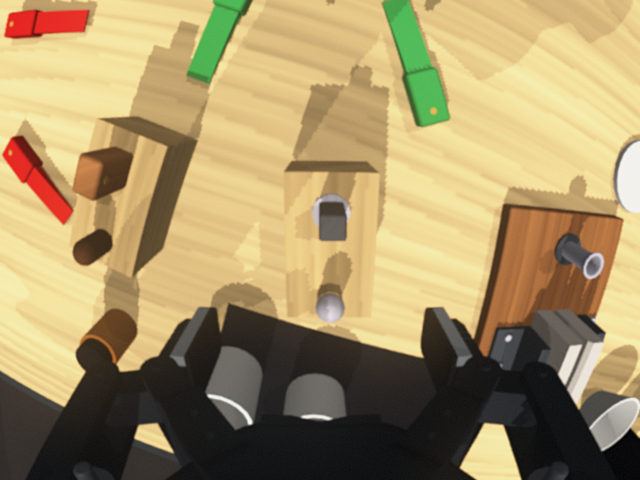

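The pin's head is at about (332,222), its collar at (332,212), and the ball tool at (330,307). I zoom in.

```bash
python3 - <<'E'
import cv2
im=cv2.imread('pics/pin1.png')
cv2.imwrite('pics/c3.png',cv2.resize(im[150:330,280:385],None,fx=3.3,fy=3.3,interpolation=cv2.INTER_CUBIC))
from h import *
z=np.load('pics/pin1.npz'); st=dict(tcp_pos=z['tcp'],eef_rot=z['rot']); E=extr('wrist',st); C=cloud('wrist',z['D'],E)
for p in [(222,332),(232,332),(208,318),(300,330),(200,300),(270,370)]: print(p,C[p].round(1))
# stand top edges
print('stand corners',onplane('wrist',[(285,171),(379,171),(288,317),(376,317)],75,E).round(1)[:,:2])
g=im.astype(float).mean(2)
for r in (215,225,235): print(r,g[r,312:352].astype(int))
print(g[195:250,332].astype(int))
E
```

```text
(222, 332) [501.1 -88.2 117.7]
(232, 332) [507.2 -86.  118. ]
(208, 318) [504.3 -96.6  79.3]
(300, 330) [560.7 -68.2 103.4]
(200, 300) [ 503.4 -110.9   76.5]
(270, 370) [539.4 -41.4  75.2]
stand corners [[ 486.6 -128. ]
 [ 464.2  -63.2]
 [ 601.3  -90.2]
 [ 577.8  -20.4]]
215 [186 192 194 195 196 191 167 105  68  70  78  76  76  75  75  73  72  73
  74  73  74  72  74  74  70  72  71  72  71  70  71  70  67  84 141 199
 219 210 198 186]
225 [173 173 174 179 183 186 165 113  86  89  94  93  97  98  96  98  96  99
 100  99  97  97  95  96  96  95  96  98  99  95  97  96  90  83 112 164
 183 184 184 183]
235 [173 175 176 178 179 175 154 108  89  95 101 101  99  99  97  97  99  96
  98 100  98  99  98  98  98  97  99  98  99  96  98  95  91  88 118 163
 182 184 184 184]
[158 162 164 163 163 155 123  82  60  60  59  57  59  60  61  60  59  60
  60  63  74  84  89  96  98  97  97  98  98  98  97  99  98  98  95  95
  99  96  96  97  98  96  99  96  96 118 154 173 178 177 176 179 178 178
 178]
```

View pics/c3.png

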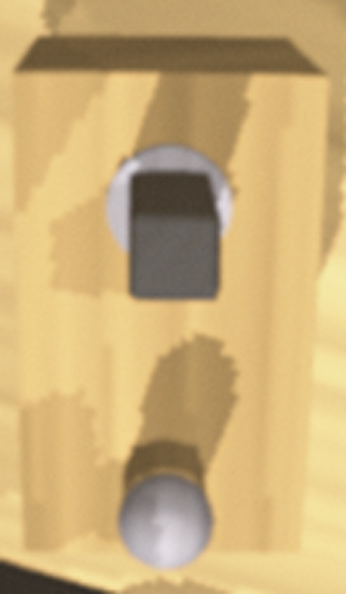

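```bash
python3 - <<'E'
from h import *
z=np.load('pics/pin1.npz'); st=dict(tcp_pos=z['tcp'],eef_rot=z['rot']); E=extr('wrist',st)
c=onplane('wrist',[(332.4,227.9),(319,240),(346,240),(319,216),(346,216)],118,E).round(1); print(c)
# second estimate: scene/side views of the head
im=cv2.imread('pics/scene0.png'); 
s2=bot.read_state(); P=[c[0][0],c[0][1],150]; print(tooldelta(s2,P))
for zz in (150,86): print(tooldelta(s2,[c[0][0],c[0][1],zz]))
for n in('scene','side'):
    e=extr(n); print(n,proj(n,[[c[0][0],c[0][1],118],[c[0][0],c[0][1],78]],e))
E
```

```text
[[504.6 -86.7 118. ]
 [515.  -92.1 118. ]
 [509.4 -75.7 118. ]
 [499.9 -97.2 118. ]
 [494.4 -81.2 118. ]]
[0.44592252 0.23893182 1.68199081]
[0.44592252 0.23893182 1.68199081]
[0.4415677  0.23808572 3.81531953]
scene [[263.98419896 218.33212987]
 [265.60494914 230.0298522 ]]
side [[338.60314531 273.71308528]
 [337.80713927 288.76510144]]
```

```bash
python3 -m pendant '[0,0,0,0.45,0.24,1.5,85, 0,0,0,0.45,0.24,1.5,85, 0,0,0,0.45,0.24,1.5,85, 0,0,0,0.45,0.24,1.5,60]' 60; python3 w.py pin2;python3 - <<'E'
import cv2
im=cv2.imread('pics/pin2.png')
cv2.imwrite('pics/c4.png',cv2.resize(im[150:480,150:490],None,fx=1.8,fy=1.8))
E
```

```text
clock: 2.5
tcp_pos: [504.8, -85.3, 155.8]
eef_rot: [3.141, -0.002, -2.809]
force: [0.8, -1.0, 1.2]
width: 75.0
2.5 [504.82125622 -85.30882694 155.83578318] [ 3.14096928e+00 -2.01097828e-03 -2.80901468e+00] [ 0.80049154 -0.95772365  1.19413987] 75.02418660698639
```

View pics/c4.png

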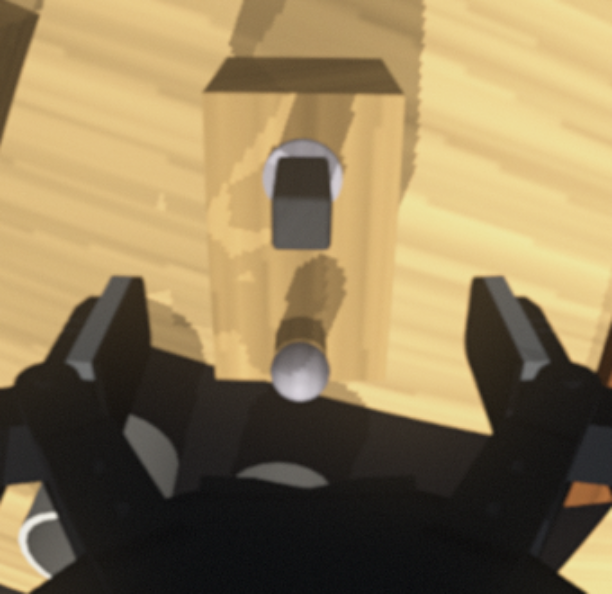

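```bash
python3 - <<'E'
from h import *
z=np.load('pics/pin2.npz'); st=dict(tcp_pos=z['tcp'],eef_rot=z['rot']); E=extr('wrist',st)
g=cv2.imread('pics/pin2.png').astype(float).mean(2)
for r in (264,275,284): print(r,g[r,295:340].astype(int))
print(g[225:300,317].astype(int))
E
```

```text
264 [160 161 163 165 156 128  93  83  82  85  87  87  88  86  86  85  86  87
  86  87  88  88  86  87  88  87  88  87  87  86  89  88  86  87  88  89
  84  78  80 116 156 172 173 172 172]
275 [160 162 164 165 156 132  96  80  82  88  89  88  90  91  89  90  88  92
  90  90  88  89  91  88  90  86  89  90  89  88  89  90  88  89  89  86
  84  75  92 133 164 173 172 173 172]
284 [179 181 183 182 170 142 104  86  86  90  92  92  91  92  90  91  88  91
  93  90  92  90  91  88  90  91  88  90  91  90  89  90  90  87  91  88
  84  77 108 153 171 174 172 171 172]
[118 114 114 132 148 153 152 152 154 155 150 131  85  51  51  53  52  52
  52  52  54  53  52  51  52  52  52  51  53  52  54  53  55  55  61  71
  78  84  87  86  89  88  90  89  90  90  90  89  90  89  91  89  89  91
  88  90  91  92  91  91  88  89  90 107 136 150 152 151 150 151 150 148
 136 121 107]
```

```bash
python3 - <<'E'
from h import *
z=np.load('pics/pin2.npz'); st=dict(tcp_pos=z['tcp'],eef_rot=z['rot']); E=extr('wrist',st)
c=onplane('wrist',[(317.1,274.2)],118,E)[0]; print(c)
for zz in (84,): print(tooldelta(bot.read_state(),[c[0],c[1],zz]))
E
```

```text
[504.61893612 -86.64090083 118.        ]
[ 0.04447749 -0.00836211  2.43850936]
```

```bash
python3 -m pendant '[0,0,0,0,0,0.8,50, 0,0,0,0,0,1.6,45, 0,0,0,0.0,0,2.1,45, 0,0,0,0,0,2.4,40, 0,0,0,0,0,2.4,40, 0,0,0,0,0,2.4,10, 0,0,0,0,0,2.4,10, 0,0,0,0,0,2.4,10, 0,0,0,0,0,2.4,10, 0,0,0,0,0,2.4,10, 0,0,0,0,0,2.4,10, 0,0,0,0,0,2.4,10]' 60; python3 w.py pin3
```

```text
clock: 3.55
tcp_pos: [507.5, -86.4, 87.3]
eef_rot: [-3.138, 0.003, -2.81]
force: [-0.6, 0.4, 6.7]
width: 17.1
3.55 [507.45269047 -86.39368205  87.32566416] [-3.13844468  0.00338852 -2.80951659] [-0.63508407  0.37431901  6.68018654] 17.129538398212414
```

View pics/pin3.png

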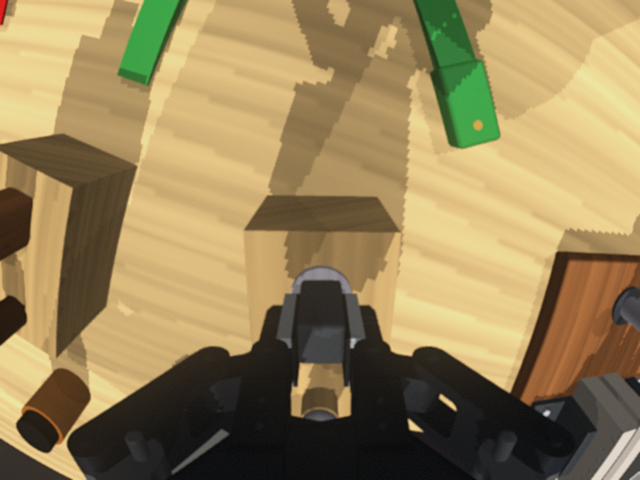

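```bash
python3 -m pendant '[0,0,0,0,0,-0.4,10, 0,0,0,0,0,-1,10, 0,0,0,0,0,-2,10, 0,0,0,0,0,-3,10, 0,0,0,0,0,-4,10,0,0,0,0,0,-4,10, 0,0,0,0,0,-4,10]'; python3 w.py pin4; python3 - <<'E'
from h import *
for n in('scene','side'):
    im,d=bot.get_image(n); cv2.imwrite(f"pics/{n}1.png",im[:,:,::-1])
a=cv2.resize(cv2.imread('pics/scene1.png')[140:290,200:330],None,fx=3,fy=3); b=cv2.resize(cv2.imread('pics/side1.png')[190:340,270:400],None,fx=3,fy=3)
cv2.imwrite('pics/c5.png',np.hstack([a,b]))
E
```

```text
clock: 4.18
tcp_pos: [508.1, -86.6, 210.6]
eef_rot: [-3.135, 0.008, -2.81]
force: [0.0, -0.6, -1.7]
width: 17.0
4.1833 [508.13499818 -86.60626293 210.59728504] [-3.13516298  0.00758215 -2.80950995] [ 0.00853391 -0.55881718 -1.70785215] 16.979882791020056
```

View pics/c5.png

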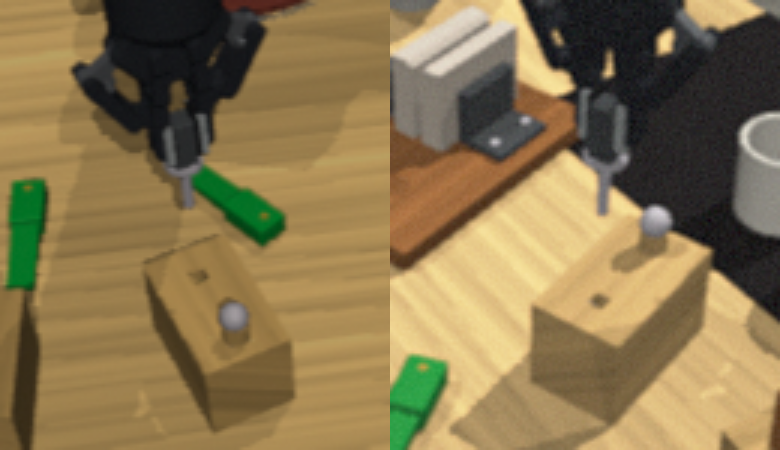

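View pics/pin4.png

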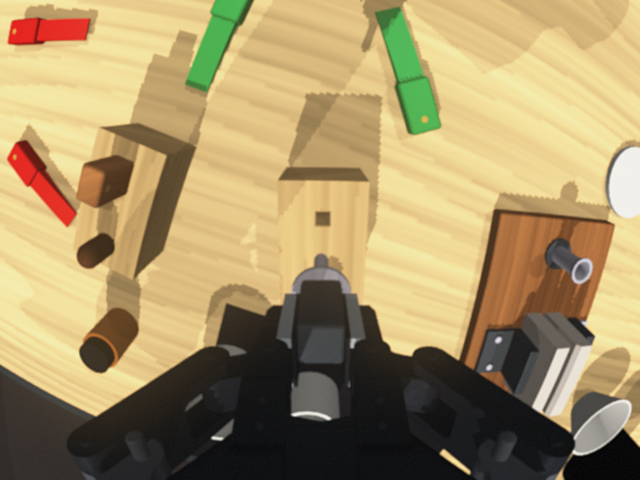

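```bash
python3 - <<'E'
from h import *
z=np.load('pics/pin4.npz'); st=dict(tcp_pos=z['tcp'],eef_rot=z['rot']); E=extr('wrist',st)
im=cv2.imread('pics/pin4.png'); cv2.imwrite('pics/c6.png',cv2.resize(im[240:350,270:375],None,fx=5,fy=5,interpolation=cv2.INTER_CUBIC))
T=onplane('wrist',[(320.5,256.5)],210.6-57.3,E)[0]; print('tip',T,'tool mm',tooldelta(st,T)*30)
s=bot.read_state(); R=Ro.from_euler('xyz',s['eef_rot']); G=Ro.from_euler('xyz',[np.pi,0,np.pi+.283]); print(np.degrees((R.inv()*G).as_rotvec())/6)
off=tooldelta(st,T)*30
Gm=G.as_matrix(); tgt=np.array([468.7,177.2,95.])-Gm@np.array([off[0],off[1],57.3]); print(tgt,tooldelta(s,tgt))
E
```

```text
tip [505.56245591 -87.25582949 153.3       ] tool mm [ 3.07811574  0.59285979 57.27296486]
[-0.0133664   0.01022032  0.46798845]
[471.82122332 177.4902485  152.3       ] [-1.78543052  8.67238411  1.77153231]
```

View pics/c6.png

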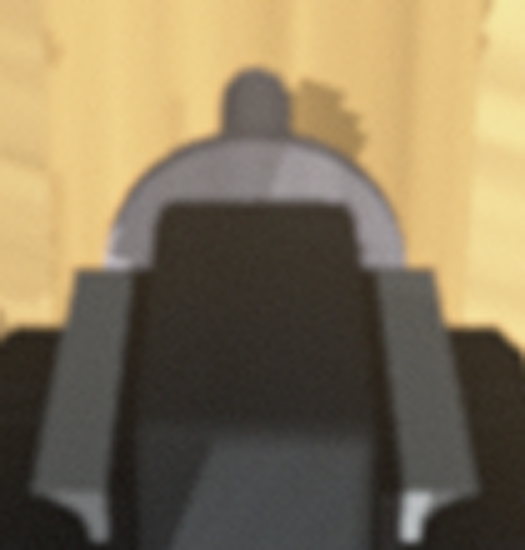

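```bash
python3 -m pendant '[0,0,0.47,-1.8,8.7,0.5,10, 0,0,0.47,-1.8,8.7,0.5,10, 0,0,0.47,-1.8,8.7,0.5,10, 0,0,0.47,-1.8,8.7,0.5,10, 0,0,0.47,-1.8,8.7,0.5,10, 0,0,0.47,-1.8,8.7,0.5,10, 0,0,0.47,-1.8,8.7,0.8,10, 0,0,0.47,-1.8,8.7,1.5,10, 0,0,0.47,-1.8,8.7,1.5,10, 0,0,0.47,-1.8,8.7,1.5,10]'; python3 w.py ins1; python3 - <<'E'
import cv2
im=cv2.imread('pics/ins1.png'); cv2.imwrite('pics/c7.png',cv2.resize(im[190:340,250:400],None,fx=4,fy=4,interpolation=cv2.INTER_CUBIC))
E
```

```text
clock: 5.17
tcp_pos: [469.9, 178.1, 157.6]
eef_rot: [-3.14, -0.005, -2.858]
force: [-0.3, -0.6, 0.1]
width: 17.2
5.1667 [469.88497772 178.08366872 157.5980238 ] [-3.14039008 -0.00516412 -2.8582414 ] [-0.26177345 -0.57739236  0.14461745] 17.19442926329034
```

View pics/c7.png

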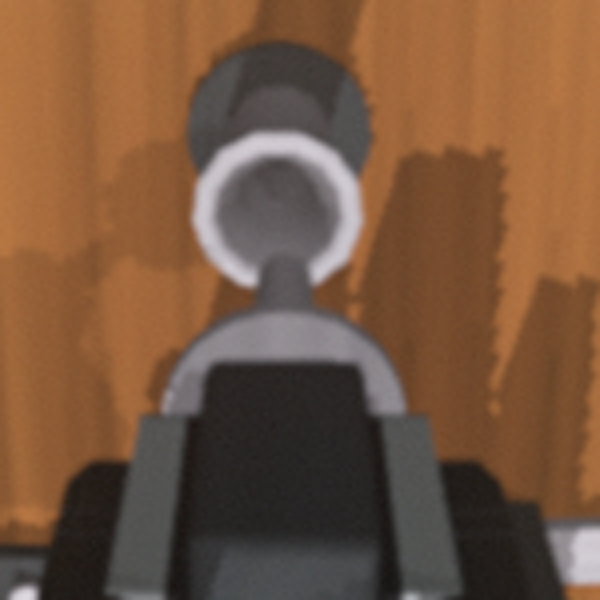

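The rim's centre is at px (319.5,242) and the rod's tip at (321.5,255).

```bash
cat > rel.py <<'E'
from h import *
import sys
k=sys.argv[1]; rim=eval(sys.argv[2]); tip=eval(sys.argv[3])
z=np.load(f'pics/{k}.npz'); st=dict(tcp_pos=z['tcp'],eef_rot=z['rot']); E=extr('wrist',st)
Rm=onplane('wrist',[rim],70,E)[0]; T=onplane('wrist',[tip],st['tcp_pos'][2]-53.3,E)[0]
print('rim',Rm,'tip',T,'tip tool',tooldelta(st,T)*30)
s=bot.read_state(); Rt=Ro.from_euler('xyz',s['eef_rot']).as_matrix(); d=Rm-T; d[2]=0; print('shift tool units',Rt.T@d/30,'cur',s['tcp_pos'],s['eef_rot'])
E
python3 rel.py ins1 '(319.5,242)' '(321.5,260.7)'
python3 - <<'E'
from h import *
im=cv2.imread('pics/ins1.png')[215:270,290:350].astype(int)
m=(im.min(2)>165).astype(np.uint8); c=max(cv2.findContours(m,0,1)[0],key=len); print(cv2.fitEllipse(c[c[:,0,1]<38]))
E
```

```text
rim [468.06044468 177.4245713   70.        ] tip [467.30095031 178.51115563 104.2980238 ] tip tool [ 2.08619402  1.19697951 53.31008326]
shift tool units [-1.42190387e-02 -4.18400871e-02  2.70077562e-05] cur [471.09794542 177.92038132 159.21901836] [-3.14025994e+00 -2.02214195e-03 -2.85915344e+00]
((28.902456283569336, 26.958805084228516), (34.412872314453125, 37.84107208251953), 91.95011138916016)
```

```bash
python3 -m pendant '[0,0,0,0.02,-0.04,0.3,10, 0,0,0,0.02,-0.04,0.6,10, 0,0,0,0.02,-0.04,0.9,10, 0,0,0,0.02,-0.04,1.2,10, 0,0,0,0.02,-0.04,1.5,10, 0,0,0,0.02,-0.04,1.7,10, 0,0,0,0.02,-0.04,1.7,10, 0,0,0,0.02,-0.04,1.7,10]'; python3 w.py ins2; python3 - <<'E'
import cv2
im=cv2.imread('pics/ins2.png'); cv2.imwrite('pics/c8.png',cv2.resize(im[190:340,250:400],None,fx=4,fy=4,interpolation=cv2.INTER_CUBIC))
E
```

```text
clock: 5.88
tcp_pos: [470.5, 176.4, 107.7]
eef_rot: [-3.14, -0.003, -2.859]
force: [0.7, -0.2, -0.7]
width: 17.2
5.8833 [470.5174763  176.43268316 107.73006594] [-3.14031777e+00 -3.01967212e-03 -2.85919486e+00] [ 0.72390743 -0.24856771 -0.68469672] 17.188675189133242
```

View pics/c8.png

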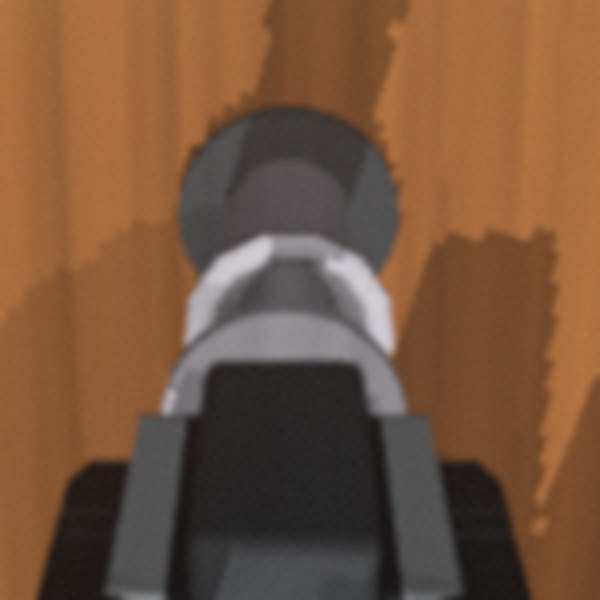

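```bash
python3 -m pendant '[0,0,0,0,0,0.3,10, 0,0,0,0,0,0.6,10, 0,0,0,0,0,0.75,10, 0,0,0,0,0,0.8,10, 0,0,0,0,0,0.85,10,0,0,0,0,0,0.85,10]'
```

```text
clock: 6.43
tcp_pos: [470.7, 176.5, 82.7]
eef_rot: [-3.14, -0.002, -2.859]
force: [-0.6, 0.5, -0.4]
width: 17.1
```

```bash
python3 -m pendant '[0,0,0,0,0,0.04,10, 0,0,0,0,0,0.08,10, 0,0,0,0,0,0.1,10, 0,0,0,0,0,0.1,10]';python3 -m pendant '[0,0,0,0,0,0.04,10, 0,0,0,0,0,0.08,10, 0,0,0,0,0,0.1,10, 0,0,0,0,0,0.1,10]'; python3 w.py ins3;  python3 - <<'E'
import cv2
im=cv2.imread('pics/ins3.png'); cv2.imwrite('pics/c9.png',cv2.resize(im[190:340,250:400],None,fx=4,fy=4,interpolation=cv2.INTER_CUBIC))
E
```

```text
clock: 6.77
tcp_pos: [471.2, 176.6, 82.3]
eef_rot: [-3.14, -0.003, -2.859]
force: [-7.5, -1.7, 12.6]
width: 17.1
clock: 7.1
tcp_pos: [472.4, 176.9, 82.2]
eef_rot: [-3.14, -0.001, -2.859]
force: [-7.0, -0.8, 15.2]
width: 16.6
7.1 [472.35844146 176.87271903  82.24562842] [-3.13989706e+00 -1.19440506e-03 -2.85878052e+00] [-7.02707423 -0.78169604 15.24458333] 16.5963627500403
```

View pics/c9.png

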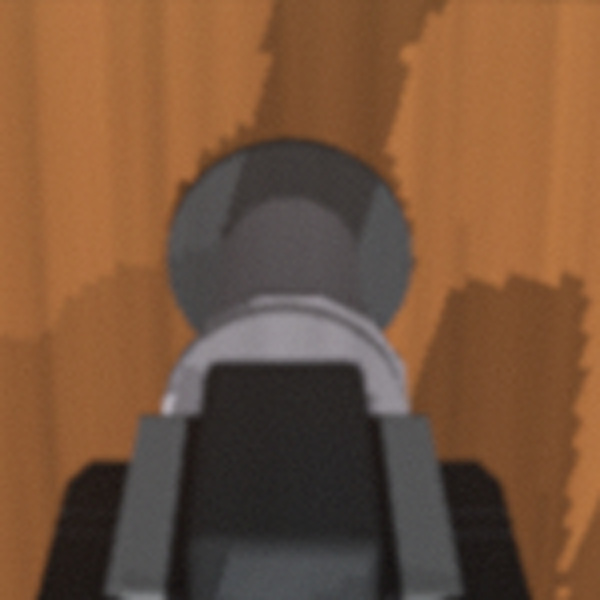

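The collar sits on the rim, at z of about 70 with 15 N of resistance. I open the gripper and back off.

```bash
python3 -m pendant '[0,0,0,0,0,0,40, 0,0,0,0,0,0,40, 0,0,0,0,0,0,40, 0,0,0,0,0,0,40, 0,0,0,0,0,-0.7,40, 0,0,0,0,0,-1.7,50, 0,0,0,0,0,-2.7,60, 0,0,0,0,0,-3.3,60, 0,0,0,0.5,0,-3.3,60, 0,0,0,0.5,0,-3.3,60]'; python3 w.py ins4;  python3 - <<'E'
from h import *
n='side'; im,d=bot.get_image(n); cv2.imwrite(f"pics/side2.png",im[:,:,::-1])
a=cv2.resize(cv2.imread('pics/side2.png')[180:290,210:350],(560,440)); 
cv2.imwrite('pics/c10.png',a)
E
```

```text
clock: 7.98
tcp_pos: [457.7, 172.9, 182.4]
eef_rot: [-3.14, 0.001, -2.859]
force: [-0.3, -0.9, -1.2]
width: 60.1
7.9833 [457.69467222 172.85587285 182.40222417] [-3.13976414e+00  5.88530695e-04 -2.85863644e+00] [-0.25813673 -0.87139283 -1.19566827] 60.11272225047519
```

View pics/ins4.png

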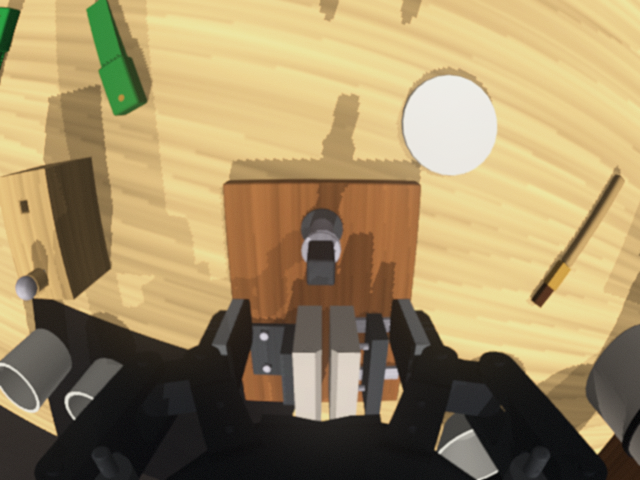

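View pics/c10.png

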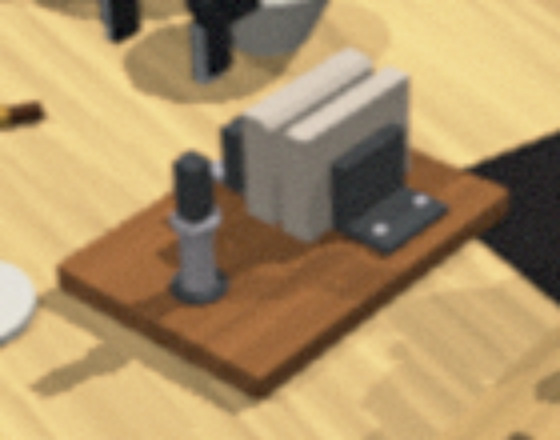

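The pin is seated and upright, with its collar on the rim (side view). Next I go and look at the gauge.

```bash
python3 - <<'E'
from h import *
z=np.load('pics/ins4.npz'); E=extr('wrist',dict(tcp_pos=z['tcp'],eef_rot=z['rot'])); C=cloud('wrist',z['D'],E)
print('head top',np.nanmedian(C[262:280,312:328].reshape(-1,3),0))
st=bot.read_state(); print(st['clock'],tooldelta(st,[535,-260,205]))
R=Ro.from_euler('xyz',st['eef_rot']); T=Ro.from_euler('xyz',[np.pi,0,np.pi-.1])
print(np.degrees((R.inv()*T).as_rotvec())/6)
E
```

```text
head top [468.29343208 175.80118235 113.18712173]
8.0833 [  1.54781097 -14.5744834   -0.79540208]
[-0.01888099 -0.0161606   3.65505878]
```

```bash
python3 -m pendant '[0,0,0,0.5,0,-0.8,80, 0,0,3.65,1.5,-14.6,-0.8,85, 0,0,3.65,1.5,-14.6,-0.8,85, 0,0,3.65,1.5,-14.6,-0.8,85, 0,0,3.65,1.5,-14.6,-0.8,85, 0,0,3.65,1.5,-14.6,-0.8,85, 0,0,3.65,1.5,-14.6,-0.8,85, 0,0,3.65,1.5,-14.6,-0.8,85, 0,0,3.65,1.5,-14.6,-0.8,85, 0,0,3.65,1.5,-14.6,-0.8,85, 0,0,3.65,1.5,-14.6,-0.8,85, 0,0,3.65,1.5,-14.6,-0.8,85, 0,0,3.65,1.5,-14.6,-0.8,85, 0,0,3.65,1.5,-14.6,-0.8,85]'; python3 w.py g1
```

```text
clock: 9.25
tcp_pos: [536.1, -261.1, 203.0]
eef_rot: [-3.141, -0.004, 3.04]
force: [-0.0, -0.2, -0.3]
width: 84.9
9.25 [ 536.13667733 -261.07627794  202.9526248 ] [-3.14134432 -0.00415195  3.03999537] [-0.01533594 -0.23542527 -0.32175252] 84.94654085294802
```

View pics/g1.png

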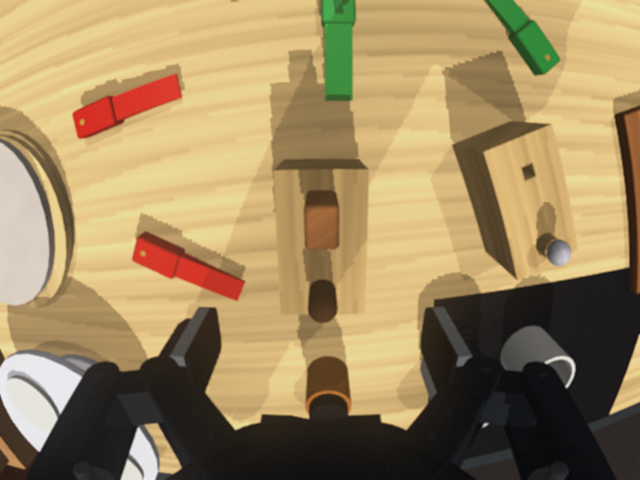

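```bash
python3 - <<'E'
from h import *
im=cv2.imread('pics/g1.png')
cv2.imwrite('pics/c11.png',cv2.resize(im[150:330,265:380],None,fx=3.3,fy=3.3,interpolation=cv2.INTER_CUBIC))
z=np.load('pics/g1.npz'); E=extr('wrist',dict(tcp_pos=z['tcp'],eef_rot=z['rot'])); C=cloud('wrist',z['D'],E)
print(C[230,322],C[295,322])
b=im.astype(int)
print('b row225',b[225,295:350,0]); print('b row240',b[240,295:350,0]); print('col322',im[180:260,322].astype(int).mean(1).astype(int))
E
```

```text
[ 523.36075417 -257.99081124  124.14198596] [ 578.02973804 -263.36820726  105.23475434]
b row225 [ 98  98  97  99  98 100  99  97  87  69  53  50  58  60  61  61  62  60
  60  60  59  55  57  57  56  55  57  54  58  55  57  56  56  53  56  56
  55  53  54  57  53  51  47  54  75  90  92  91  90  90  87  85  89  87
  87]
b row240 [ 93  99  97  99 100 100  99 100  97  79  53  48  52  54  56  57  57  57
  53  56  54  53  56  56  55  56  56  54  55  53  53  53  52  53  53  52
  51  51  55  48  49  46  43  55  76  90  95  92  88  86  87  88  90  90
  90]
col322 [ 94  94  93  95  94  96  97 100 100  89  71  56  54  54  55  56  54  53
  56  55  56  52  56  57  64  74  81  91 101 104 106 105 104 108 110 108
 108 109 108 107 107 102 103 102 104 100 101 102 100 101 100 100 101  98
  98  99 101 100 100 100  98  99  96  96  94  94  92  90  91  94  99  99
 101 100 103  98  96  97  94  94]
```

View pics/c11.png

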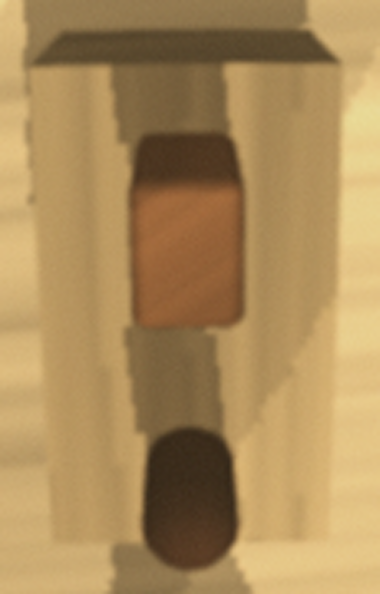

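The wooden handle's top face spans columns 304.6–338.7 and rows 205.5–249, with the round dibber at (322,300). This is the right part.

```bash
python3 - <<'E'
from h import *
z=np.load('pics/g1.npz'); E=extr('wrist',dict(tcp_pos=z['tcp'],eef_rot=z['rot']))
g=cv2.imread('pics/g1.png')[:,:,0].astype(float)
L=[];Rr=[]
for r in range(210,247,3):
    a=g[r]; i=next(i for i in range(315,295,-1) if a[i]>75); L.append((i+(a[i]-75)/(a[i]-a[i+1]),r))
    i=next(i for i in range(325,350) if a[i]>72); Rr.append((i-(a[i]-72)/(a[i]-a[i-1]),r))
for p in(L,Rr):
    W=onplane('wrist',p,125,E)[:,:2]; d=np.polyfit(W[:,0],W[:,1],1); print(d[0], W[[0,-1]], np.array(p)[[0,-1]])
W=onplane('wrist',[(285,169),(278,169),(283,313),(366,313),(368,169)],75,E)[:,:2]; print(W)
c=onplane('wrist',[(321.9,227.3),(305,249),(338.6,249),(305,205.5),(338.6,205.5)],125,E); print(c)
s=bot.read_state(); print(s['eef_rot'],tooldelta(s,[c[0][0],c[0][1],160]),tooldelta(s,[c[0][0],c[0][1],84]))
E
```

```text
-0.0819120019804357 [[ 509.17974023 -268.21231566]
 [ 532.47998248 -270.06647514]] [[303.0952381 210.       ]
 [304.4       246.       ]]
-0.09604087369240576 [[ 511.38543216 -246.39870196]
 [ 534.62222696 -248.90296659]] [[338.88888889 210.        ]
 [338.10526316 246.        ]]
[[ 488.93369744 -281.61796533]
 [ 488.34497219 -286.75908219]
 [ 607.19622538 -298.97963365]
 [ 614.31912478 -229.75260197]
 [ 494.94670226 -220.94956788]]
[[ 521.35082752 -257.85567269  125.        ]
 [ 534.51831658 -269.91943488  125.        ]
 [ 536.6607948  -248.76238746  125.        ]
 [ 506.48430477 -266.73461547  125.        ]
 [ 508.54497892 -246.32568949  125.        ]]
[-3.14126423 -0.00387429  3.04150885] [0.49239103 0.02040406 1.44392166] [0.48257619 0.02123606 3.97723584]
```

```bash
python3 -m pendant '[0,0,0,0.49,0.02,1.2,85, 0,0,0,0.49,0.02,2.2,70, 0,0,0,0.49,0.02,3,60, 0,0,0,0.49,0.02,3.6,55, 0,0,0,0.49,0.02,3.97,50, 0,0,0,0.49,0.02,3.97,50, 0,0,0,0.49,0.02,3.97,50]' 80; python3 w.py g2; python3 - <<'E'
from h import *
s=bot.read_state(); print(tooldelta(s,[521.35,-257.86,84]))
E
```

```text
clock: 9.88
tcp_pos: [521.1, -256.9, 84.1]
eef_rot: [3.141, -0.004, 3.043]
force: [-0.0, -0.1, 1.1]
width: 49.8
9.8833 [ 521.11596394 -256.87365309   84.09098349] [ 3.14147835 -0.00449366  3.0427147 ] [-0.01170977 -0.0720778   1.14343412] 49.768147759817516
[ 0.01710835 -0.01023084  0.04601266]
```

View pics/g2.png

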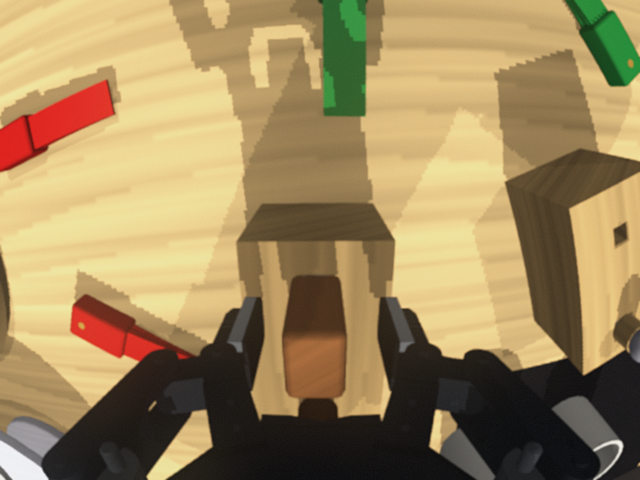

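```bash
python3 -m pendant '[0,0,0,0,-0.03,0,30, 0,0,0,0,-0.03,0,30, 0,0,0,0,-0.03,0,15, 0,0,0,0,-0.03,0,15, 0,0,0,0,-0.03,0,15, 0,0,0,0,-0.03,0,15, 0,0,0,0,-0.03,0,15, 0,0,0,0,-0.03,0,15]' 80; python3 w.py g3
```

```text
clock: 10.6
tcp_pos: [522.9, -259.3, 87.3]
eef_rot: [-3.139, 0.0, 3.042]
force: [-0.1, 0.7, 6.3]
width: 21.3
10.6 [ 522.91907604 -259.25520058   87.3128449 ] [-3.13928727e+00  4.70544107e-04  3.04227908e+00] [-0.12357169  0.71223758  6.27842513] 21.2712683662834
```

View pics/g3.png

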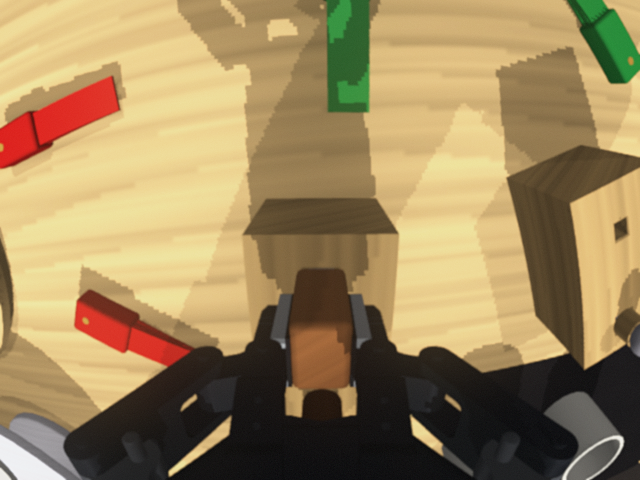

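The gauge is held, width 21.3 mm. I lift it straight up and check.

```bash
python3 -m pendant '[0,0,0,0,0,-0.5,15, 0,0,0,0,0,-1.2,15, 0,0,0,0,0,-2.2,15, 0,0,0,0,0,-3.2,15, 0,0,0,0,0,-4.4,15, 0,0,0,0,0,-4.6,15, 0,0,0,0,0,-4.6,15]'; python3 w.py g4; python3 - <<'E'
from h import *
s=bot.read_state(); print(s['tcp_pos'],s['eef_rot'],s['force'],s['moment'])
ims=[]
for n in('scene','side'):
    im,d=bot.get_image(n); cv2.imwrite(f"pics/{n}3.png",im[:,:,::-1]); p=proj(n,[s['tcp_pos']-[0,0,40]],extr(n))[0].astype(int); 
    x0=max(p[0]-65,0);y0=max(p[1]-70,0); ims.append(cv2.resize(im[y0:y0+150,x0:x0+130,::-1],(390,450)))
cv2.imwrite('pics/c12.png',np.hstack(ims))
R=Ro.from_euler('xyz',s['eef_rot']); T=Ro.from_euler('xyz',[np.pi,0,np.pi+.283])
print(np.degrees((R.inv()*T).as_rotvec())/6, tooldelta(s,[587.3,215.2,225]))
E
```

```text
clock: 11.23
tcp_pos: [524.5, -260.0, 229.3]
eef_rot: [-3.136, 0.007, 3.042]
force: [0.5, 1.1, -1.7]
width: 21.1
11.2333 [ 524.46055244 -260.00092771  229.30161538] [-3.13595453  0.00672197  3.04228832] [ 0.48088755  1.13735272 -1.7230012 ] 21.137161011268944
[ 523.29146172 -259.22683158  226.24853395] [-3.13821652e+00  2.45048343e-03  3.04229136e+00] [ 0.20442262  0.28050905 -1.66226351] [0.05833456 0.01655532 0.01197481]
[-0.03631907  0.01695203 -3.65074263] [-5.55209676e-01  1.59478989e+01 -1.08637592e-02]
```

View pics/c12.png

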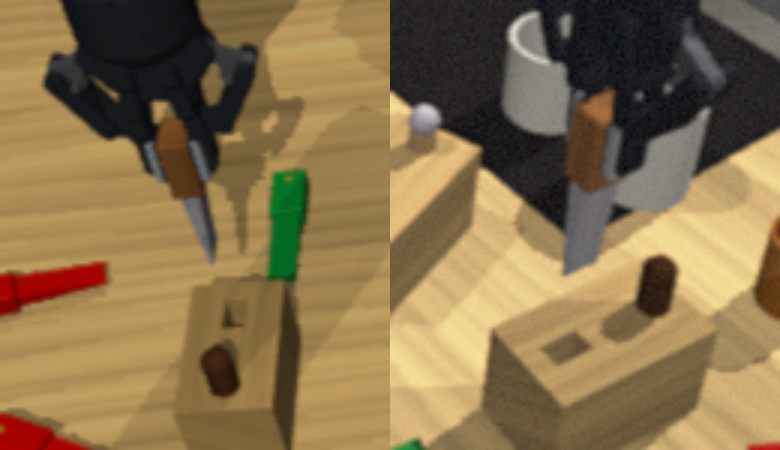

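View pics/g4.png

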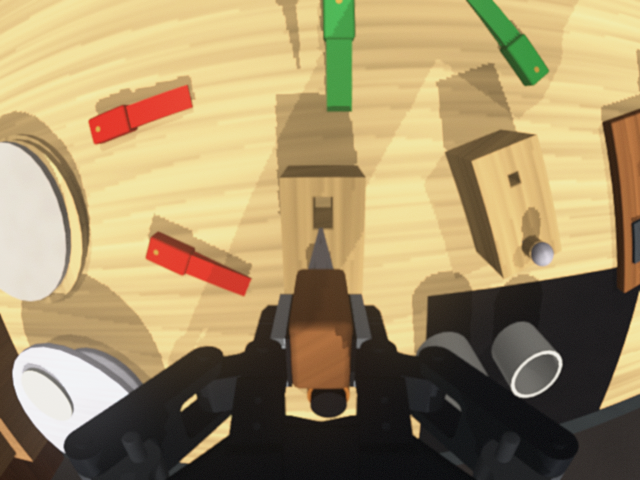

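```bash
python3 -m pendant '[0,0,-3.65,-0.55,15.9,0,15, 0,0,-3.65,-0.55,15.9,0,15, 0,0,-3.65,-0.55,15.9,0,15, 0,0,-3.65,-0.55,15.9,0,15, 0,0,-3.65,-0.55,15.9,0,15, 0,0,-3.65,-0.55,15.9,0,15, 0,0,-3.65,-0.55,15.9,0,15, 0,0,-3.65,-0.55,15.9,0,15, 0,0,-3.65,-0.55,15.9,0,15, 0,0,-3.65,-0.55,15.9,0,15, 0,0,-3.65,-0.55,15.9,0,15, 0,0,-3.65,-0.55,15.9,0,15, 0,0,-3.65,-0.55,15.9,0,15, 0,0,-3.65,-0.55,15.9,0,15, 0,0,-3.65,-0.55,15.9,0,15, 0,0,-3.65,-0.55,15.9,0,15, 0,0,-3.65,-0.55,15.9,0,15]'; python3 w.py k1; python3 - <<'E'
from h import *
im=cv2.imread('pics/k1.png'); cv2.imwrite('pics/c13.png',cv2.resize(im[190:330,250:400],None,fx=4,fy=4,interpolation=cv2.INTER_CUBIC))
s=bot.read_state(); print(s['tcp_pos'],s['eef_rot'])
R=Ro.from_euler('xyz',s['eef_rot']); T=Ro.from_euler('xyz',[np.pi,0,np.pi+.283])
print(np.degrees((R.inv()*T).as_rotvec())/6)
E
```

```text
clock: 12.8
tcp_pos: [585.5, 213.3, 222.0]
eef_rot: [3.141, -0.004, -2.861]
force: [-0.3, -0.0, -0.7]
width: 21.3
12.8 [585.53138333 213.29955263 222.01251665] [ 3.14122791 -0.00367086 -2.86057869] [-0.30919818 -0.01078396 -0.66131585] 21.30223741719852
[585.66117965 213.41514013 222.309507  ] [ 3.14122644e+00 -3.14112558e-03 -2.86049523e+00]
[ 0.00352558 -0.0299922  -0.01817372]
```

View pics/c13.png

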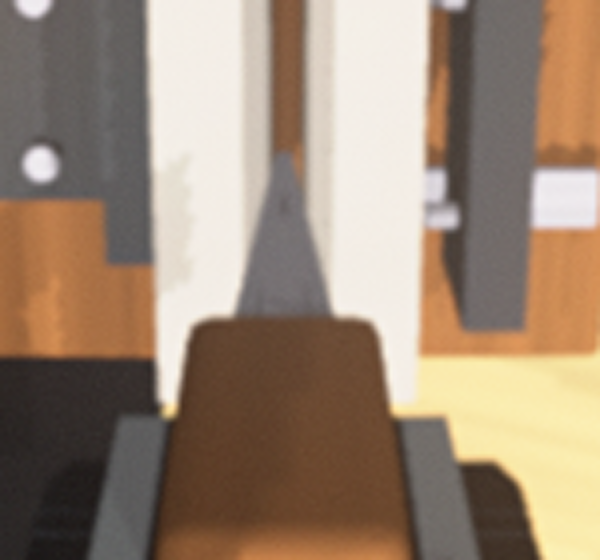

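```bash
cat > lat.py <<'E'
from h import *
import sys
k=sys.argv[1]; r0,r1=int(sys.argv[2]),int(sys.argv[3])
z=np.load(f'pics/{k}.npz'); st=dict(tcp_pos=z['tcp'],eef_rot=z['rot']); E=extr('wrist',st)
im=cv2.imread(f'pics/{k}.png').astype(float); sat=im[:,:,2]-im[:,:,0]
yaw=.2825; v=np.array([-np.sin(yaw),np.cos(yaw)])
A=[];B=[]
for r in range(r0,r1,2):
    a=sat[r]; g=int(np.argmax(a[314:330]))+314; lev=a[g]/2+8
    i=g
    while a[i]>lev: i-=1
    j=g
    while a[j]>lev: j+=1
    A.append((i+(lev-a[i])/(a[i+1]-a[i]),r)); B.append((j-(lev-a[j])/(a[j-1]-a[j]),r))
for p in(A,B):
    W=onplane('wrist',p,90,E)[:,:2]; f=np.polyfit(W[:,0],W[:,1],1); print('px',np.mean(p,0),'yaw',np.arctan(f[0]),'lat',(W@v).mean(),(W@v).std())
if len(sys.argv)>4:
    t=eval(sys.argv[4]); T=onplane('wrist',[t],st['tcp_pos'][2]-82.3,E)[0]; print('tip',T,'lat',T[:2]@v,'tool',tooldelta(st,T)*30)
E
python3 lat.py k1 192 226 '(321.2,229)'
```

```text
px [317.82447857 208.        ] yaw 0.28172659780197773 lat 40.29915716647381 0.028073297000718377
px [325.04628299 208.        ] yaw 0.27495963801851014 lat 45.79350258856132 0.08121563684558233
tip [573.3903504  210.94341359 139.71251665] lat 42.74512759385826 tool [12.01603166  1.07331894 82.34506082]
```

```bash
python3 -m pendant '[0,-0.03,0,0,0.01,0.4,15, 0,-0.03,0,0,0.01,0.8,15, 0,-0.03,0,0,0.01,1.2,15, 0,-0.03,0,0,0.01,1.4,15, 0,-0.03,0,0,0.01,1.4,15,0,-0.03,0,0,0.01,1.4,15]'; python3 w.py k2; python3 lat.py k2 192 226;  python3 - <<'E'
import cv2
im=cv2.imread('pics/k2.png'); cv2.imwrite('pics/c14.png',cv2.resize(im[190:330,250:400],None,fx=4,fy=4,interpolation=cv2.INTER_CUBIC))
E
```

```text
clock: 13.35
tcp_pos: [584.9, 213.5, 179.0]
eef_rot: [3.141, -0.002, -2.86]
force: [1.2, -0.2, -1.4]
width: 21.1
13.35 [584.86957321 213.5439623  179.02427705] [ 3.14109782e+00 -2.10262812e-03 -2.86049551e+00] [ 1.16328881 -0.17567812 -1.44743264] 21.139067381926402
px [316.88567059 208.        ] yaw 0.28361192249903033 lat 40.42384175216995 0.030090189492135315
px [325.22690555 208.        ] yaw 0.28121225258044985 lat 45.77744241074945 0.03654507082043161
```

View pics/c14.png

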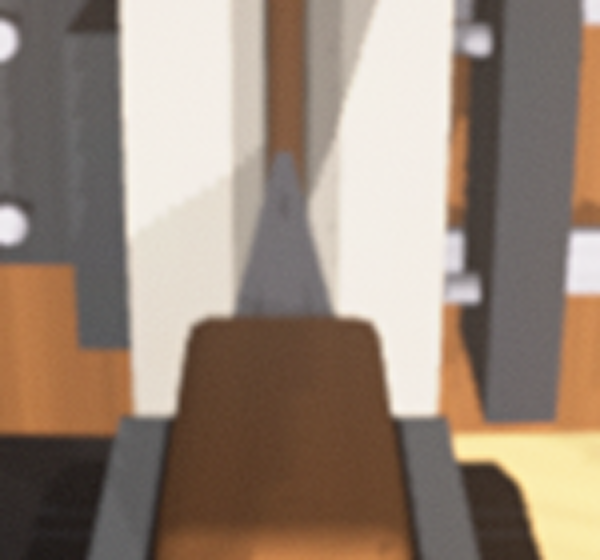

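The tip at crop (285,153) is centred in the gap (267–304). I lower it into the gap.

```bash
python3 -m pendant '[0,0,0,0,0.0,0.2,15, 0,0,0,0,0,0.4,15, 0,0,0,0,0,0.6,15, 0,0,0,0,0,0.75,15, 0,0,0,0,0,0.75,15, 0,0,0,0,0,0.75,15]'; python3 w.py k3;  python3 - <<'E'
from h import *
im=cv2.imread('pics/k3.png'); cv2.imwrite('pics/c15.png',cv2.resize(im[190:330,250:400],None,fx=4,fy=4,interpolation=cv2.INTER_CUBIC))
s=bot.read_state(); print(s['tcp_pos'],s['force'],Ro.from_euler('xyz',s['eef_rot']).as_matrix().T@s['force'])
E
```

```text
clock: 13.9
tcp_pos: [585.1, 213.6, 156.9]
eef_rot: [3.141, -0.002, -2.86]
force: [0.0, 0.2, -0.4]
width: 21.3
13.9 [585.05827138 213.6450052  156.89546148] [ 3.14114986e+00 -1.50107297e-03 -2.86042842e+00] [ 0.02143032  0.15953244 -0.36689132] 21.25746754460325
[585.37988014 213.71656021 157.4544694 ] [-0.41006534 -0.57592924 -0.82447513] [ 0.55332693 -0.4398685   0.82459222]
```

View pics/c15.png

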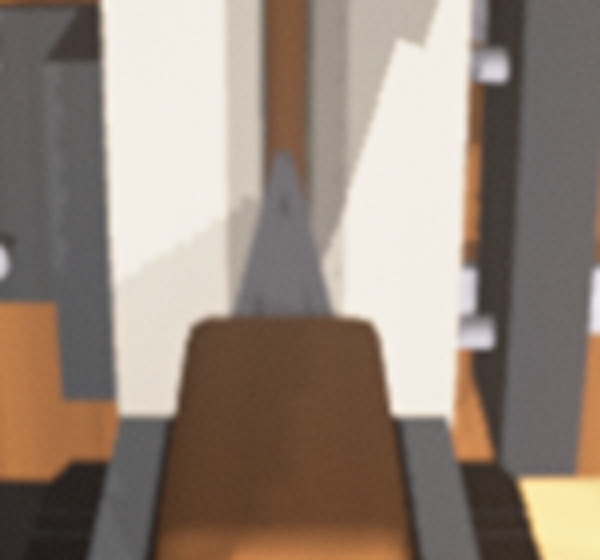

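```bash
cat > f.py <<'E'
from h import *
s=bot.read_state(); R=Ro.from_euler('xyz',s['eef_rot']).as_matrix(); print('ft',(R.T@s['force']).round(2),'m',(R.T@s['moment']).round(3),'tip',s['tcp_pos'].round(2),'lat',(s['tcp_pos'][:2]@[-np.sin(.2825),np.cos(.2825)]).round(2))
E
python3 -m pendant '[0,0,0,0,0,0.1,15, 0,0,0,0,0,0.2,15, 0,0,0,0,0,0.3,15, 0,0,0,0,0,0.35,15, 0,0,0,0,0,0.35,15]'; python3 f.py; python3 -m pendant '[0,0,0,0,0,0.05,15, 0,0,0,0,0,0.1,15, 0,0,0,0,0,0.1,15]'; python3 f.py;
```

```text
clock: 14.37
tcp_pos: [585.0, 213.6, 146.2]
eef_rot: [3.141, -0.002, -2.86]
force: [0.1, -0.3, -1.1]
width: 20.9
ft [ 0.01 -0.33  1.14] m [ 0.009  0.011 -0.001] tip [584.97 213.62 146.18] lat 42.09
clock: 14.62
tcp_pos: [584.8, 213.6, 142.8]
eef_rot: [3.141, -0.002, -2.86]
force: [-0.3, -0.2, -0.8]
width: 21.5
ft [ 0.31 -0.16  0.76] m [ 0.028 -0.014  0.045] tip [584.79 213.59 142.78] lat 42.11
```

```bash
for i in 1; do python3 -m pendant '[0,0,0,0,0,0.05,15, 0,0,0,0,0,0.05,15]'; python3 f.py; python3 -m pendant '[0,0,0,0,0,0.05,15, 0,0,0,0,0,0.05,15]'; python3 f.py;  python3 -m pendant '[0,0,0,0,0,0.05,15, 0,0,0,0,0,0.05,15]'; python3 f.py; done
```

```text
clock: 14.78
tcp_pos: [584.6, 213.6, 140.9]
eef_rot: [3.141, -0.003, -2.86]
force: [0.4, 0.2, -0.7]
width: 21.2
ft [-0.45  0.1   0.74] m [ 0.021  0.027 -0.04 ] tip [584.59 213.59 140.93] lat 42.17
clock: 14.95
tcp_pos: [584.5, 213.7, 139.2]
eef_rot: [3.141, -0.003, -2.86]
force: [0.3, 0.9, -0.7]
width: 21.3
ft [-0.51  0.75  0.66] m [-0.105 -0.033  0.035] tip [584.47 213.66 139.16] lat 42.27
clock: 15.12
tcp_pos: [584.3, 213.7, 137.4]
eef_rot: [3.141, -0.003, -2.86]
force: [0.1, 0.0, -1.4]
width: 21.3
ft [-0.1   0.02  1.35] m [-0.15  -0.091  0.02 ] tip [584.35 213.73 137.37] lat 42.37
```

```bash
python3 -m pendant '[0,0,0,0,0,0.05,15, 0,0,0,0,0,0.05,15]'; python3 f.py; python3 -m pendant '[0,0,0,0,0,0.05,15, 0,0,0,0,0,0.05,15]'; python3 f.py;  python3 w.py k4;  python3 - <<'E'
from h import *
im=cv2.imread('pics/k4.png'); cv2.imwrite('pics/c16.png',cv2.resize(im[190:330,250:400],None,fx=4,fy=4,interpolation=cv2.INTER_CUBIC))
E
```

```text
clock: 15.28
tcp_pos: [584.4, 213.8, 135.8]
eef_rot: [3.14, -0.003, -2.86]
force: [0.0, 0.2, -1.4]
width: 21.1
ft [-0.07  0.22  1.38] m [-0.051 -0.09   0.056] tip [584.42 213.84 135.76] lat 42.45
clock: 15.45
tcp_pos: [584.7, 213.9, 134.8]
eef_rot: [3.14, -0.002, -2.86]
force: [0.0, 0.1, 1.0]
width: 21.2
ft [-0.04  0.06 -1.04] m [-0.122  0.058 -0.003] tip [584.67 213.92 134.76] lat 42.46
15.45 [584.67238212 213.92288861 134.76164367] [ 3.14036098e+00 -2.27080513e-03 -2.86041452e+00] [0.02201047 0.06808615 1.03500234] 21.200637049471688
```

View pics/c16.png

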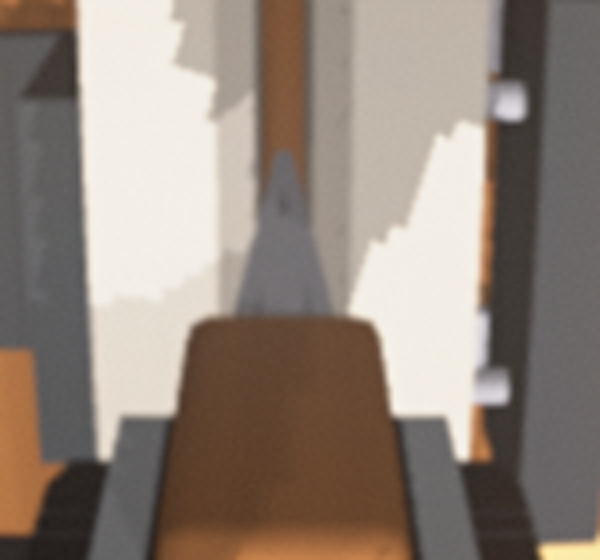

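```bash
python3 -m pendant '[0,0,0,0,0,0.05,15, 0,0,0,0,0,0.05,15]'; python3 f.py; python3 -m pendant '[0,0,0,0,0,0.06,15, 0,0,0,0,0,0.06,15]'; python3 f.py
```

```text
clock: 15.67
tcp_pos: [585.0, 214.0, 134.1]
eef_rot: [3.14, -0.001, -2.861]
force: [-2.0, -0.9, 4.6]
width: 21.2
ft [ 2.14 -0.26 -4.59] m [-0.181  0.325 -0.005] tip [585.01 214.   134.13] lat 42.45
clock: 15.83
tcp_pos: [585.4, 214.2, 133.2]
eef_rot: [3.14, -0.0, -2.86]
force: [-1.1, -0.6, 5.4]
width: 21.2
ft [ 1.21 -0.24 -5.41] m [-0.19   0.335  0.085] tip [585.36 214.2  133.19] lat 42.53
```

```bash
python3 -m pendant '[0,0,0,0,0,0.06,15, 0,0,0,0,0,0.06,15]'; python3 f.py; python3 -m pendant '[0,0,0,0,0,0.06,15, 0,0,0,0,0,0.06,15]'; python3 f.py; python3 w.py k5;  python3 - <<'E'
from h import *
im=cv2.imread('pics/k5.png'); cv2.imwrite('pics/c17.png',cv2.resize(im[190:330,250:400],None,fx=4,fy=4,interpolation=cv2.INTER_CUBIC))
E
```

```text
clock: 16.0
tcp_pos: [585.7, 214.4, 132.3]
eef_rot: [3.14, 0.001, -2.86]
force: [-1.6, 0.1, 5.5]
width: 21.1
ft [ 1.56  0.54 -5.52] m [-0.188  0.278  0.059] tip [585.75 214.39 132.34] lat 42.61
clock: 16.17
tcp_pos: [586.1, 214.5, 131.5]
eef_rot: [3.14, 0.002, -2.86]
force: [-0.6, 0.7, 4.9]
width: 20.8
ft [ 0.4   0.9  -4.95] m [-0.149  0.32  -0.002] tip [586.14 214.53 131.5 ] lat 42.64
16.1667 [586.1425002  214.5340604  131.50411114] [ 3.14004720e+00  1.78305641e-03 -2.86045351e+00] [-0.63725891  0.74630978  4.94927433] 20.77617388893258
```

View pics/c17.png

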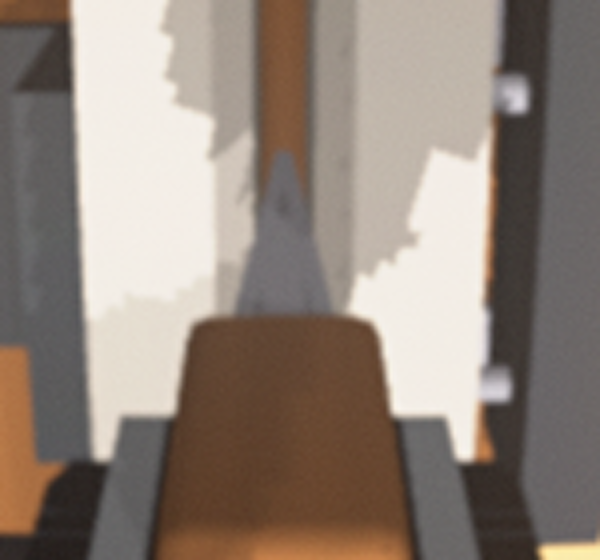

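Upward force holds at about 5 N while the depth grows from 134 to 131.5, and the sideways force is near zero. That fits the blade dragging on both plates, with the sprung one giving by about half a millimetre. I hold it and check that it is stable.

```bash
python3 -m pendant '[0,0,0,0,0,0.02,15, 0,0,0,0,0,0.02,15, 0,0,0,0,0,0.02,15, 0,0,0,0,0,0.02,15, 0,0,0,0,0,0.02,15, 0,0,0,0,0,0.02,15]'; python3 f.py; python3 w.py k6; python3 - <<'E'
from h import *
# sprung plate outer edge and fixed outer edge positions vs before insertion (k3) near rows, z=95
v=np.array([-np.sin(.2825),np.cos(.2825)])
for k in('k2','k3','k4','k5','k6'):
    z=np.load(f'pics/{k}.npz'); E=extr('wrist',dict(tcp_pos=z['tcp'],eef_rot=z['rot']))
    g=cv2.imread(f'pics/{k}.png').astype(float).mean(2)
    out={}
    for nm,c0,c1 in(('fo',290,262),('so',345,380)):
        L=[]
        for r in range(232,286,2):
            a=g[r]; lev=150 if nm=='fo' else 140; s=1 if c1>c0 else -1
            for i in range(c0,c1,s):
                if a[i]>lev>=a[i+s]: L.append((i+s*(a[i]-lev)/(a[i]-a[i+s]),r)); break
        if L: w=onplane('wrist',L,95,E)[:,:2]@v; out[nm]=np.median(w)
    print(k,{a:round(b,2) for a,b in out.items()}, round(out.get('so',np.nan)-out.get('fo',np.nan)-44,2))
ims=[]
for n in('scene','side'):
    im,d=bot.get_image(n); p=(300,195) if n=='side' else (395,225); ims.append(cv2.resize(im[p[1]-75:p[1]+75,p[0]-65:p[0]+65,::-1],(390,450)))
cv2.imwrite('pics/c18.png',np.hstack(ims))
E
```

```text
clock: 16.72
tcp_pos: [586.2, 214.6, 131.5]
eef_rot: [3.14, 0.002, -2.86]
force: [-2.9, 0.5, 5.8]
width: 21.0
ft [ 2.65  1.34 -5.82] m [-0.13   0.545  0.079] tip [586.17 214.56 131.46] lat 42.65
16.7167 [586.17041669 214.55822391 131.45653643] [ 3.14008613e+00  1.78611382e-03 -2.86044047e+00] [-2.92022346  0.53900973  5.82098904] 20.992758860481903
k2 {'fo': np.float64(16.93), 'so': np.float64(70.06)} 9.13
k3 {'fo': np.float64(16.91), 'so': np.float64(69.87)} 8.96
k4 {'fo': np.float64(16.98), 'so': np.float64(69.66)} 8.69
k5 {'fo': np.float64(16.96), 'so': np.float64(69.91)} 8.95
k6 {'fo': np.float64(16.96), 'so': np.float64(69.91)} 8.95
```

View pics/c18.png

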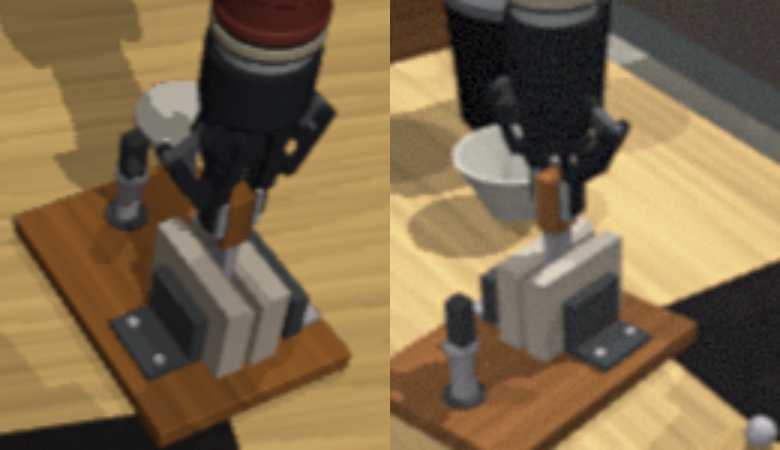

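Comparing the pictures, the sprung plate has moved about 0.25–0.4 mm. I go 2–3 mm deeper for margin, still far below the 2 mm limit.

```bash
python3 -m pendant '[0,0,0,0,0.0,0.05,15, 0,0,0,0,0,0.1,15, 0,0,0,0,0.0,0.13,15, 0,0,0,0,0,0.13,15, 0,0,0,0,0,0.13,15, 0,0,0,0,0,0.13,15]'; python3 f.py; python3 w.py k7;python3 -m pendant '[0,0,0,0,0,0.02,15, 0,0,0,0,0,0.02,15, 0,0,0,0,0,0.02,15, 0,0,0,0,0,0.02,15, 0,0,0,0,0,0.02,15, 0,0,0,0,0,0.02,15, 0,0,0,0,0,0.02,15, 0,0,0,0,0,0.02,15]'; python3 f.py; python3 w.py k8;  python3 - <<'E'
from h import *
v=np.array([-np.sin(.2825),np.cos(.2825)])
for k in('k4','k5','k7','k8'):
    z=np.load(f'pics/{k}.npz'); E=extr('wrist',dict(tcp_pos=z['tcp'],eef_rot=z['rot']))
    g=cv2.imread(f'pics/{k}.png').astype(float).mean(2)
    out={}
    for nm,c0,c1 in(('fo',290,262),('so',345,380)):
        L=[]
        for r in range(232,286,2):
            a=g[r]; lev=150 if nm=='fo' else 140; s=1 if c1>c0 else -1
            for i in range(c0,c1,s):
                if a[i]>lev>=a[i+s]: L.append((i+s*(a[i]-lev)/(a[i]-a[i+s]),r)); break
        if L: w=onplane('wrist',L,95,E)[:,:2]@v; out[nm]=np.median(w)
    print(k,round(out['so']-out['fo']-44,2))
im=cv2.imread('pics/k8.png'); cv2.imwrite('pics/c19.png',cv2.resize(im[150:350,220:420],None,fx=3,fy=3,interpolation=cv2.INTER_CUBIC))
E
```

```text
clock: 17.37
tcp_pos: [586.9, 215.0, 128.7]
eef_rot: [3.14, 0.004, -2.86]
force: [-1.1, 1.0, 5.6]
width: 21.3
ft [ 0.78  1.26 -5.63] m [-0.244  0.193  0.037] tip [586.91 214.96 128.7 ] lat 42.83
17.3667 [586.90686319 214.95670174 128.70327258] [ 3.13976847  0.00398258 -2.86041894] [-1.11852249  0.97422332  5.63275086] 21.34485955199265
clock: 18.08
tcp_pos: [587.0, 215.0, 128.7]
eef_rot: [3.14, 0.004, -2.86]
force: [-1.7, 0.4, 6.4]
width: 21.4
ft [ 1.47  0.87 -6.38] m [-0.127  0.552  0.016] tip [587.   214.97 128.71] lat 42.82
18.0833 [587.0047769  214.97361273 128.70776656] [ 3.13974464  0.00414876 -2.86046053] [-1.68023068  0.40839802  6.38016586] 21.352133392435835
k4 8.69
k5 8.95
k7 9.16
k8 9.17
```

View pics/c19.png

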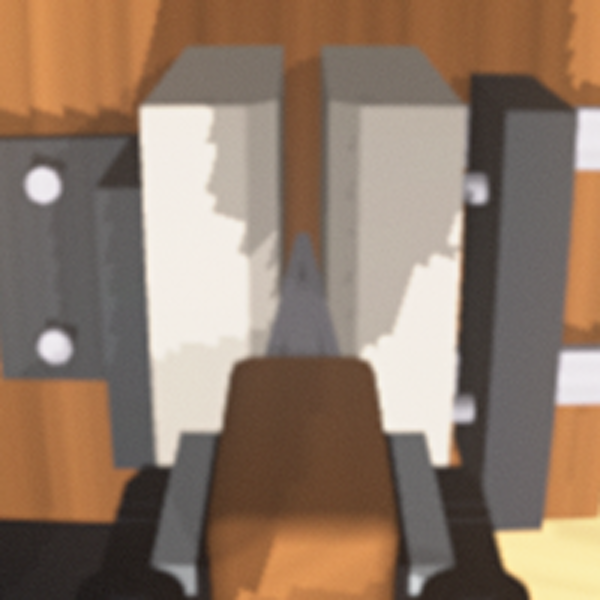

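```bash
python3 - <<'E'
from cell import bot
print(bot.finish_job())
E
```

```text
the job is handed in; nothing more can be done
None
```

I did both parts of the job in the order asked and handed it in at about 18 s. I had no verdict back.

- **Pin:** I pushed the locking pin home until it met about 15 N and let go. Afterwards its head top measured z = 113.2 mm against 113 expected, and the side view showed the collar on the rim.
- **Gauge:** I lowered the gauge between the plates and it is still held there, upright to about 0.25°. It met both plates at a TCP height of about 135 mm, and I took it about 6 mm deeper to 128.7 mm. In the last 0.7 s hold it stayed at that depth, with 5.6–6.4 N of drag and about 1 N sideways.
- **Sprung plate:** I estimate it gave by 0.5–0.9 mm, based on the wrist pictures and the taper.

**Checks that were less certain:**
- **Baseline for the plate:** The picture estimate of the sprung plate's movement drifted by about 0.4 mm before contact. Only the change after contact, about +0.5 mm, can be relied on.
- **Gap width:** My early gap measurements gave about 7.1–7.4 mm, while contact suggested 7.5–7.8 mm.
- **Gripping:** When the fingers closed on each part, the arm was lifted about 3 mm with roughly 6.5 N. I allowed for this in the later heights.
- **Other items:** I did not move the pots or other tools. I made no separate final check of where they stand.

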